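# Refit the doorbell chime's cells and hold its cap at the pairing position

## Task

Fit the doorbell chime's cells and hold the chime in pairing: stack the two flat steel button cells squarely on the contact post in the middle of the chime, then fit the battery cap over them with its lugs through the gaps in the collar, press it down against the spring and twist it clockwise to the halfway rib, half (45 degrees) of its quarter turn. Never go on into the lock click at the end of the turn, and finish while still gripping the cap and holding it there, because it springs back when let go. Leave the other things on the ledge where they are.

Things in the scene. Friction and masses are not known exactly. Their poses are not given: they have to be found in the camera images.
- chime: Round chrome doorbell chime, 120 mm across, on its back, fixed to the ledge. Origin: centre of its underside; z up. Flat deck 24 mm above the ledge; on it a collar, 78 mm across, top at 37 mm. The collar's lip (4 mm thick, underside at 33 mm) leaves a round opening 55 mm across with two opposite gaps for the cap's lugs, at the chime's +x and -x. The groove under the lip is 69 mm across.
- gap (a point): Middle of one of the two gaps in the collar's lip, at its top: 33.5 mm from the chime's axis along the chime's +x, 37 mm above the ledge. The gaps are 13 mm wide. A stop keeps the inserted cap from turning anticlockwise.
- half_rib (a point): One of the two single raised black ribs on the lip that mark halfway: 33.5 mm from the axis, 45 degrees clockwise (seen from above) of a gap; the other lies opposite. The cap's bar points at them when halfway.
- lock_ribs (a point): Middle of one of the two pairs of black ribs that mark the lock, 33.5 mm from the axis, 90 degrees clockwise of a gap; the other pair lies opposite. A turning cap starts to ride over a sprung detent at about 65 degrees and clicks into the lock just before 90 degrees.
- post_top (a point): Centre of the top of the copper contact post, unloaded, on which the cells are stacked: flat, 30 mm across, on the chime's axis, 40 mm above the ledge (3 mm above the collar). Nothing else guides the cells. The post is sprung: it bears both cells without sinking, yields downward up to 10 mm, and pushes up with 1.8 N at first plus 0.5 N per mm.
- cell_a: A flat steel button cell, a disc 34 mm across and 10 mm thick, 24 g, lying flat. Origin: centre of its underside; z up through the disc. The two cells are alike; either may lie below.
- cell_b: The other, identical button cell. Origin: centre of its underside.
- cap: White plastic battery cap, 60 g, standing upright: a round cup open at the bottom, 50 mm across outside, 42 mm inside, 29.5 mm deep inside, 33 mm tall, with a grip bar on top. Two opposite lugs at the rim, 8 mm wide, 5 mm tall, reach 32 mm from the axis along the cap's +x and -x. Origin: centre of the open rim; z up. A half turn about z changes nothing.
- cap_bar (a point): Middle of the cap's grip bar (46 mm long along the cap's x, above the lugs; 12 mm wide; 14 mm tall), 40 mm above the cap's rim. To insert: bar in line with the gaps, lower till the rim is 24 (on the deck) to 27 mm above the ledge; the lugs pass below the lip only under 28 mm. From 30.5 mm down the cells push up, 3 N at 28 mm, 5 N on the deck. Once turned, the lugs are caught under the lip.
- pairing_switch (a joint): Sprung switch ring under the lip, pushed round by the cap's lugs: 0 at rest, growing (rad) as the cap turns clockwise from above; reads about 0.1 rad less than the cap's turn from the gaps (about 0.69 halfway, 1.47 locked). Its spring turns the cap back with 0.05 N m at 0 and 0.09 N m at halfway.
- tealight: Bystander, to be left alone: a spare tealight in its aluminium cup, 38 mm across and 16 mm tall with a 7 mm wick; taller and wider than the cells, not a cell. Origin: centre of its underside.
- dish: Bystander, to be left alone: ceramic cat dish, 130 mm across, 42 mm tall. Origin: centre of its underside.
- holder: Bystander, to be left alone: glass tealight holder (cup), 72 mm across, 60 mm tall. Origin: centre of its underside.
- whistle: Bystander, to be left alone: plastic pea whistle, about 50 x 20 x 22 mm. Origin: centre of its underside.
- screwdriver: Bystander, to be left alone: small screwdriver, 160 mm long, lying flat. Origin: middle of its length, on the ledge.
- bell_push: Bystander, to be left alone: grey push unit of the doorbell, 36 x 70 x 18 mm, lying flat. Origin: centre of its underside.

How it is judged (in metres and radians):
On the way, in this order (a step that is already met when the one before it is completed fails the run):
1. both cells stacked squarely on the contact post and let go (horizontal distance between each of cell_a, cell_b and post_top below 0.0038 m and angle between each of cell_a, cell_b's own z axis and vertical below 0.09 rad and horizontal distance between cell_a and cell_b below 0.0038 m and ((z of cell_a in the frame of chime between 0.038 and 0.042 m and z of cell_b in the frame of chime between 0.047 and 0.053 m) or (z of cell_b in the frame of chime between 0.038 and 0.042 m and z of cell_a in the frame of chime between 0.047 and 0.053 m)) and contact force between the fingers and cell_a below 0.1 N and contact force between the fingers and cell_b below 0.1 N), for 0.2 s.
2. cap over the cells with its lugs pressed down through the collar's gaps (horizontal distance between each of cell_a, cell_b and post_top below 0.0038 m and angle between each of cell_a, cell_b's own z axis and vertical below 0.09 rad and horizontal distance between cell_a and cell_b below 0.0038 m and ((z of cell_a in the frame of chime between 0.028 and 0.042 m and z of cell_b in the frame of chime between 0.037 and 0.053 m) or (z of cell_b in the frame of chime between 0.028 and 0.042 m and z of cell_a in the frame of chime between 0.037 and 0.053 m)) and horizontal distance between cap and chime below 0.004 m and z of cap in the frame of chime below 0.0295 m and angle between cap's own z axis and vertical below 0.07 rad and angle between the x axis of cap and the x axis of chime, either way round below 0.25 rad), for 0.1 s.
At the end, for the whole second after the job is handed in: Cells flat, one on the other, within 3.8 mm of the post's axis and of each other; cap upright over them, within 4 mm of the axis, rim at most 29.5 mm above the ledge (lugs under the lip), 45 degrees (within 9) clockwise of the gaps, at rest and gripped by the fingers with more than 2 N (horizontal distance between each of cell_a, cell_b and post_top below 0.0038 m and angle between each of cell_a, cell_b's own z axis and vertical below 0.09 rad and horizontal distance between cell_a and cell_b below 0.0038 m and ((z of cell_a in the frame of chime between 0.028 and 0.0405 m and z of cell_b in the frame of chime between 0.037 and 0.0515 m) or (z of cell_b in the frame of chime between 0.028 and 0.0405 m and z of cell_a in the frame of chime between 0.037 and 0.0515 m)) and horizontal distance between cap and chime below 0.004 m and z of cap in the frame of chime below 0.0295 m and angle between cap's own z axis and vertical below 0.07 rad and angle between the x axis of cap and the x axis of chime, either way round between 0.625 and 0.945 rad and value of joint pairing_switch between 0.45 and 0.95 rad and contact force between the fingers and cap above 2 N and linear speed of cap below 0.02 m/s); the arm keeps its last pose, push and grip.
It fails at once if the cap was turned on into the lock click (value of joint pairing_switch above 1.35 rad).
It fails at once if another thing on the ledge was disturbed (moved more than 2 cm) (distance of any of tealight, dish, holder, whistle, screwdriver, bell_push from where it was at the start of the episode above 0.02 m).
It also fails if it takes over 70 s, if anything falls off the work surface, if the arm or the gripper's body presses on something with over 40 N, if the wrist force passes 120 N, or if a joint passes its speed limit or range.

## Robot

A 6-joint arm with a two-finger parallel gripper is mounted at the origin on the work surface. World frame = base frame: x ahead of the robot, y to its left, z up, the work surface at z = 0. Lengths are in m, angles in degrees, forces in N, time in s.
With the tool pointing down it reaches from about 0.4 to 0.825 m from the base axis. Payload 7 kg.
Tool frame: the origin (TCP) lies midway between the tips of the shut fingers; the grasp point (between the pads) lies 19 mm behind it (ctrl.hold_point_z is the distance from the TCP to the grasp point, in m); z points along the fingers, y is the line along which they close (so a half turn about z gives the same grasp; the last joint's range is limited). The gripper opens to 88 mm and grips with 3 to 60 N. Pads are 19 mm wide; open, the fingers measure 130 mm over their backs; the gripper's body (78 mm by 193 mm) begins 47 mm behind the grasp point.
Start: joints at [-60.613, 20.546, 0.682, 0, -70.136, -16.507], TCP at [0.15, -0.658, 0.201] pointing down, gripper open.
Joint ranges: [-176.03, 176.03], [-82.01, 121.73], [-58.28, 71.71], [-173.87, 95.51], [-174.79, -0.11], [-173.66, 173.66]. Speed limits (degrees/s): [136.94, 136.94, 172.46, 180, 180, 180].

## Interface

Orientations are given as [roll, pitch, yaw] about the fixed x, y, z axes, in that order (R = Rz(yaw) Ry(pitch) Rx(roll)).
In Python, from plant import ctrl gives the robot as it stands.
- The arm moves only by the tool apply_moves, never from a script. Its argument "deltas" is a list of rows, each an object with "fingers": the finger opening in mm, from 0 to 87.6; "delta_pos": the shift along the tool's x, y, z in mm, a list of three; "angular": the turn, a rotation vector about the tool's x, y, z in degrees, a list of three. A call has 1 to 10 rows; each row is the pose to reach, as a shift and turn from the pose commanded when the call began, along the tool's axes at that moment; what a row does not reach only later rows make up. A row lasts 1/10 s, in which the tool goes at most 50 mm and 8.59 degrees, less where a joint would pass 70% of its speed; a pose out of reach is approached as far as the arm can. A call with a gripper value outside its range is refused whole. The fingers move at their own pace and stop on an object; the grip force is fixed at half the most. Time passes only in rows, so rows that repeat a pose let the fingers close. It gives the time, the measured TCP pose, the force, the opening and the grip force at its end, in the units of the state.
- ctrl.get_obs(): the state, without advancing time (a new reading comes with each control period).
- ctrl.snapshot(name): name is "side" or "top"; returns the picture (384x512x3 uint8, red, green, blue); there is no depth.
- ctrl.camera_params(name): a dict with "fx", "fy", "cx", "cy" (pixels), "cam_to_world" (4x4, takes a point from camera to world coordinates). Camera axes: x right, y up, looking along -z (the intrinsics and any distortion apply to the point x, -y, -z); pixel columns grow to the right and rows downward; lengths in m; the calibration is good to about 2 mm. A picture is of the moment at which its call begins. camera_params takes no time and is no camera call.
- ctrl.close_job(): hands the job in; it is judged then, once.
The state is a dict: "clock": time; "joint_pos": joint angles; "qvel": joint speeds; "tau": joint torques, N m; "tool_pos": TCP position; "orientation": TCP orientation; "force": force on the tool from outside, world axes, zero at the start; "moment": the same for the moment, N m; "opening": finger opening in m; "gripper_force": force on a finger pad.
Only numpy, scipy, OpenCV 4.12 (cv2) and the standard library are available. Lean on these libraries where they do the work, as an engineer would, in place of code of your own. Each camera call takes 0.05 s, during which the arm holds its last target. There are 200 camera calls.

## Working session

There is one attempt and no reset: what is moved stays moved. The work goes in short steps, Python scripts to look and compute and a tool call to move; the robot and the scene stay as the last step left them, time stands still between calls to the robot, and variables do not carry over. Pictures are saved under pics/ and viewed, at most 10 in all, crops included, and the job is handed in when it is done.

Besides the shell and the picture viewer there is one more tool, called after ">>>" in YAML: its name, and indented under it one key for each argument. apply_moves: Moves the arm, as the interface text tells. Its arguments: {"type":"object","properties":{"deltas":{"type":"array"}},"required":["deltas"]}

```bash
mkdir -p pics
python3 - <<'E'
from plant import ctrl
import cv2,numpy as np
for n in("top","side"):
    im=ctrl.snapshot(n); cv2.imwrite(f"pics/{n}0.png",im[:,:,::-1]); 
    p=ctrl.camera_params(n); print(n,{k:(np.round(v,4).tolist()) if k=='cam_to_world' else v for k,v in p.items()})
o=ctrl.get_obs();print(o)
E
```

```text
top {'fx': 353.1203931772221, 'fy': 353.1203931772221, 'cx': 255.61841332142143, 'cy': 194.48163842101357, 'cam_to_world': [[0.0126, 0.9933, -0.115, 0.4449], [-0.9997, 0.01, -0.0229, 0.0252], [-0.0216, 0.1153, 0.9931, 1.0693], [0.0, 0.0, 0.0, 1.0]]}
side {'fx': 351.2770471833982, 'fy': 351.2770471833982, 'cx': 254.66374430258006, 'cy': 195.4194391155695, 'cam_to_world': [[0.9655, 0.134, -0.2232, 0.3843], [-0.2597, 0.5555, -0.7899, -0.6435], [0.0182, 0.8206, 0.5711, 0.5555], [0.0, 0.0, 0.0, 1.0]]}
{'clock': 0.1, 'joint_pos': array([-6.06123334e+01,  2.05883533e+01,  6.36922646e-01, -1.68855428e-02,
       -7.01369477e+01, -1.65056892e+01]), 'qvel': array([ 0.05675539, -0.11530558,  0.08924683,  0.14870523, -0.08233779,
        0.0054079 ]), 'tau': array([ 7.39514253e-04, -5.84163952e+01,  2.93754905e+01,  7.01554924e+00,
        1.02600738e-02, -7.24478900e-05]), 'tool_pos': array([ 0.15031842, -0.65753586,  0.2001916 ]), 'orientation': array([ 1.79910753e+02, -9.89137329e-03, -1.67123764e+02]), 'force': array([ 0.49485557, -0.02694402,  0.81258255]), 'moment': array([ 0.01212948, -0.02731302, -0.05058403]), 'gripper_force': 0.0, 'opening': 0.08755208575564273}
```

View pics/top0.png

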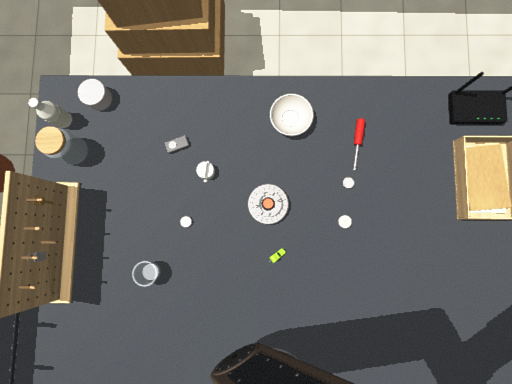

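View pics/side0.png

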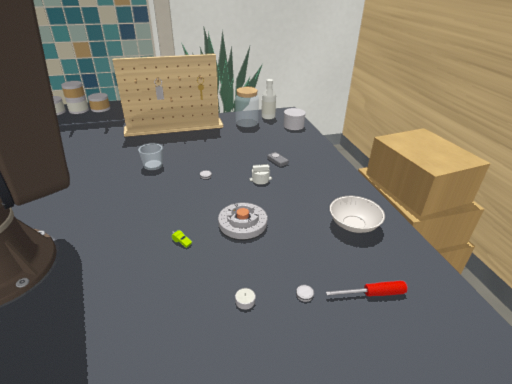

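The top view shows the chime at about (268,204), the cap at (205,171), and cells at (186,222) and (348,183). The larger disc with a wick at (345,222) is the tealight. I'll zoom in on the chime and cap and measure positions.

```bash
cat > h.py <<'E'
import cv2,numpy as np
from plant import ctrl
P={n:ctrl.camera_params(n) for n in("top","side")}
def unproj(n,uv,z):
    p=P[n];T=np.array(p["cam_to_world"]);d=T[:3,:3]@np.array([(uv[0]-p["cx"])/p["fx"],-(uv[1]-p["cy"])/p["fy"],-1])
    return (T[:3,3]+d*(z-T[2,3])/d[2])[:2]
def proj(n,X):
    p=P[n];T=np.array(p["cam_to_world"]);c=T[:3,:3].T@(np.array(X)-T[:3,3])
    return np.array([p["cx"]+p["fx"]*c[0]/-c[2],p["cy"]-p["fy"]*c[1]/-c[2]])
def snap(n,f):
    im=ctrl.snapshot(n)[:,:,::-1].copy(); cv2.imwrite(f"pics/{f}.png",im); return im
def blob(im,uv,r,f):
    "centroid of mask f(hsv) within r of uv, largest component"
    m=f(cv2.cvtColor(im,cv2.COLOR_BGR2HSV).astype(int)).astype(np.uint8)
    k=np.zeros_like(m);cv2.circle(k,tuple(int(round(a)) for a in uv),r,1,-1);m*=k
    n,l,s,c=cv2.connectedComponentsWithStats(m); i=1+np.argmax(s[1:,4]); return c[i],s[i]
orange=lambda h:(h[...,1]>130)&(h[...,2]>90)&((h[...,0]<20)|(h[...,0]>170))
bright=lambda h:(h[...,2]>120)&(h[...,1]<90)
E
python3 - <<'E'
from h import *
t=cv2.imread("pics/top0.png");s=cv2.imread("pics/side0.png")
for nm,a,b,z,f,r in[("post",(268,204),(242,214),.04,orange,12),("cellL",(186,222),(206,175),.009,bright,10),("cellR",(348,183),(305,293),.009,bright,11),("tea",(345,222),(245,298),.012,bright,13),("chimedeck",(268,204),(243,220),.027,bright,26),("cap",(205,171),(261,176),.03,bright,15)]:
    ca,sa=blob(t,a,r,f);cb,sb=blob(s,b,r+2,f)
    print(nm,np.round(ca,1),sa[2:],unproj("top",ca,z).round(4),"|",np.round(cb,1),sb[2:],unproj("side",cb,z).round(4))
big=lambda im,u,v,w,h,k:cv2.resize(im[v-h:v+h,u-w:u+w],None,fx=k,fy=k,interpolation=cv2.INTER_CUBIC)
A=np.hstack([big(t,268,204,26,26,7),big(t,205,171,26,26,7)])
B=np.hstack([big(s,243,220,26,20,7),big(s,261,175,26,20,7)])
cv2.imwrite("pics/z1.png",np.vstack([A,B])[:600])
print(A.shape,B.shape)
E
```

```text
post [268. 203.] [11 11 79] [0.5393 0.0124] | [242.2 213.2] [12 11 98] [0.5375 0.0047]
cellL [185.4 221.3] [ 12  12 114] [0.4844 0.2602] | [205.3 173.5] [13  9 80] [0.4846 0.2571]
cellR [348.1 182.1] [ 12  11 111] [ 0.6082 -0.2292] | [304.7 291.8] [ 18  18 225] [ 0.6073 -0.23  ]
tea [344.5 221.2] [ 14  14 158] [ 0.49   -0.2155] | [244.8 297.7] [ 21  21 358] [ 0.4896 -0.2175]
chimedeck [267.5 203.5] [  41   40 1161] [0.5392 0.0137] | [242.3 220.4] [  50   37 1292] [ 0.5349 -0.0066]
cap [204.6 169.9] [ 18  23 280] [0.6378 0.2032] | [260.4 173.5] [ 23  20 355] [0.6345 0.1863]
(364, 728, 3) (280, 728, 3)
```

View pics/z1.png

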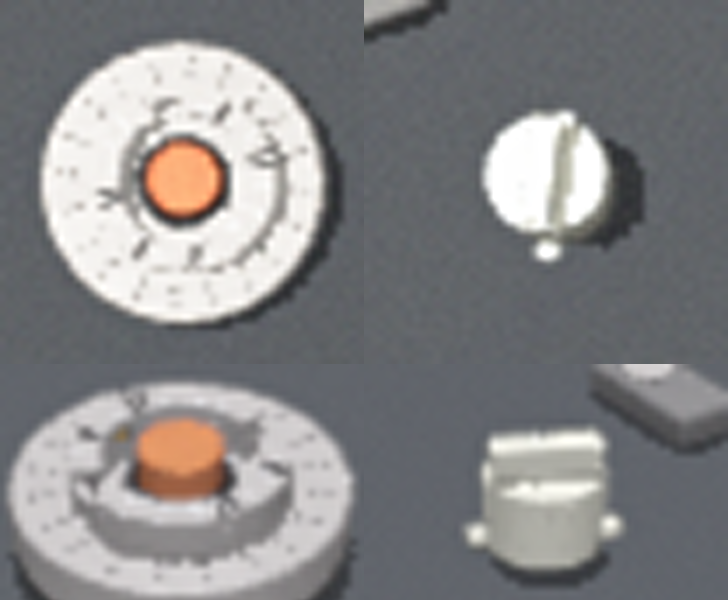

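The chime's single ribs show at crop (222,112) and (140,245), and its lock pairs at (265,155) and (112,197). That puts the gap axis near 15° world yaw. The cap's bar looks to be around -6°. Next I'll refine these with a model fit.

```bash
cat >> h.py <<'E'
from scipy.optimize import least_squares
def ring(x,y,r,z,k=60):
    a=np.linspace(0,2*np.pi,k,endpoint=False);return np.c_[x+r*np.cos(a),y+r*np.sin(a),a*0+z]
def silcent(n,pts):
    "centroid of projected convex silhouette"
    uv=np.array([proj(n,p) for p in pts]).astype(np.float32);m=cv2.moments(cv2.convexHull(uv));return np.array([m["m10"]/m["m00"],m["m01"]/m["m00"]])
def fit(cents,model,x0):
    "cents {cam:uv}; model(x,y)->pts"
    s=least_squares(lambda q:np.concatenate([silcent(n,model(*q))-c for n,c in cents.items()]),x0,x_scale=.01);return s.x,s.fun
def cyl(r,z0,z1): return lambda x,y:np.r_[ring(x,y,r,z0),ring(x,y,r,z1)]
E
python3 - <<'E'
from h import *
t=cv2.imread("pics/top0.png");s=cv2.imread("pics/side0.png")
nb=lambda h:(h[...,2]>125)|((h[...,1]>130)&(h[...,2]>90))
for n,im in(("top",t),("side",s)):
    print(n,"bg",[cv2.cvtColor(im,cv2.COLOR_BGR2HSV)[v,u].tolist() for u,v in((240,190),(220,240),(320,250))])
for nm,a,b,f,r,mod in[("post",(268,203),(242,213),orange,12,cyl(.015,.034,.04)),("cellL",(186,222),(206,174),bright,10,cyl(.017,0,.01)),("cellR",(348,183),(305,292),bright,14,cyl(.017,0,.01)),("tea",(345,222),(245,298),bright,16,cyl(.019,0,.016)),("chime",(268,204),(243,220),nb,32,cyl(.06,0,.024))]:
    C={}
    for n,im,u in(("top",t,a),("side",s,b)):
        c,st=blob(im,u,r,f)
        C[n]=c; x,_=fit({n:c},mod,(.54,0)); 
        A=cv2.contourArea(cv2.convexHull(np.array([proj(n,p) for p in mod(*x)],np.float32)))
        print(nm,n,x.round(4),"area",st[4],"model",round(A))
    x,res=fit(C,mod,(.54,0));print("   both",x.round(4),res.round(2))
# cap lugs
l1=unproj("side",(250.9,179.4),.003);l2=unproj("side",(270.4,178.),.003);print("cap lugs",l1,l2,(l1+l2)/2,np.hypot(*(l1-l2)),np.degrees(np.arctan2(*(l2-l1)[::-1])))
b1=unproj("top",(179+204/7,145+118/7),.047);b2=unproj("top",(179+191/7,145+238/7),.047);print("bar",b1,b2,(b1+b2)/2,np.hypot(*(b1-b2)),np.degrees(np.arctan2(*(b1-b2)[::-1])))
# chime ribs: darkness around ring r=33.5 z=.037
for n,im,c in(("top",t,None),("side",s,None)):
    g=cv2.cvtColor(im,cv2.COLOR_BGR2GRAY)
    for cc in((.5393,.0124),):
        pr=[]
        for a in range(0,180,3):
            v=[]
            for o in(0,180):
                th=np.radians(a+o)
                v+= [cv2.getRectSubPix(g,(1,1),tuple(map(float,proj(n,(cc[0]+r*np.cos(th),cc[1]+r*np.sin(th),.037)))))[0,0] for r in(.031,.0335,.036)]
            pr.append((a,int(np.mean(v[:3])),int(np.mean(v[3:]))))
        print(n,pr)
E
```

```text
top bg [[107, 21, 107], [100, 15, 105], [116, 17, 103]]
side bg [[111, 24, 108], [106, 26, 107], [109, 26, 107]]
post top [0.5395 0.0123] area 79 model 84
post side [0.5385 0.0086] area 98 model 99
   both [0.5391 0.0111] [ 0.43  0.16  0.02 -0.64]
cellL top [0.4846 0.2609] area 114 model 107
cellL side [0.4854 0.264 ] area 80 model 85
   both [0.485  0.2616] [-0.21 -0.13 -0.03  0.42]
cellR top [ 0.6088 -0.23  ] area 111 model 109
cellR side [ 0.609  -0.2267] area 225 model 244
   both [ 0.6087 -0.228 ] [-0.69  0.02  0.08  0.54]
tea top [ 0.4902 -0.2162] area 158 model 144
tea side [ 0.4905 -0.2141] area 358 model 356
   both [ 0.4903 -0.2152] [-0.37 -0.06  0.05  0.46]
chime top [0.54   0.0137] area 1242 model 1282
chime side [0.5405 0.0172] area 1366 model 1537
   both [0.5402 0.0152] [-0.51 -0.08  0.08  0.51]
cap lugs [0.61088586 0.20295104] [0.66918118 0.19706374] [0.64003352 0.20000739] 0.058591846483480425 -5.76680564273103
bar [0.65895734 0.19036648] [0.60765406 0.19439876] [0.6333057  0.19238262] 0.05146149229618545 -4.494026151895804
top [(0, 238, 224), (3, 229, 198), (6, 219,
[... 1231 characters left out ...]
), (54, 205, 205), (57, 204, 204), (60, 205, 202), (63, 208, 204), (66, 207, 207), (69, 205, 206), (72, 204, 204), (75, 203, 202), (78, 203, 203), (81, 204, 205), (84, 206, 211), (87, 206, 215), (90, 203, 211), (93, 198, 203), (96, 180, 194), (99, 148, 161), (102, 144, 150), (105, 146, 149), (108, 146, 136), (111, 169, 155), (114, 193, 182), (117, 204, 200), (120, 207, 209), (123, 208, 208), (126, 207, 207), (129, 205, 205), (132, 205, 205), (135, 204, 207), (138, 201, 207), (141, 185, 206), (144, 162, 188), (147, 143, 160), (150, 136, 143), (153, 154, 137), (156, 183, 162), (159, 204, 191), (162, 208, 204), (165, 212, 205), (168, 210, 206), (171, 207, 205), (174, 204, 204), (177, 203, 204)]
```

Measured positions:

| Thing | Position or yaw |
|---|---|
| Chime | about (0.5395, 0.0125), gap yaw 14.5° |
| Cells | (0.485, 0.262) and (0.609, -0.228) |
| Cap | about (0.638, 0.198), yaw about -5.5° |

I'll refine the chime's centre by closing the fingers on its collar in two directions.

```bash
cat > g.py <<'E'
import sys,json,numpy as np,os
from plant import ctrl
# usage: g.py x y z yaw : delta from last commanded pose (stored), stores new one
f="cmd.json"; c=json.load(open(f)) if os.path.exists(f) else [.15,-.658,.201,-167.12]
o=ctrl.get_obs();print("t %.1f"%o["clock"],"tcp",o["tool_pos"].round(4),o["orientation"].round(2),"F",o["force"].round(1),"M",o["moment"].round(2),"open %.4f grip %.1f"%(o["opening"],o["gripper_force"]))
if len(sys.argv)>1:
    t=[float(a) for a in sys.argv[1:]];y=np.radians(c[3]);d=np.array(t[:3])-c[:3]
    X=np.array([np.cos(y),np.sin(y),0]);Y=np.array([np.sin(y),-np.cos(y),0])
    print("delta mm",[round(1000*v,1) for v in(d@X,d@Y,-d[2])],"ang z",round(c[3]-t[3],2)); json.dump(t,open(f,"w"))
else: print("cmd",c)
E
python3 g.py .5395 .0125 .12 -165.5
```

```text
t 0.1 tcp [ 0.1503 -0.6575  0.2002] [ 1.7991e+02 -1.0000e-02 -1.6712e+02] F [ 0.5 -0.   0.8] M [ 0.01 -0.03 -0.05] open 0.0876 grip 0.0
delta mm [np.float64(-529.2), np.float64(566.8), np.float64(81.0)] ang z -1.62
```

>>> apply_moves:
  deltas:
    - {"fingers":87.6,"delta_pos":[-265,283.4,0],"angular":[0,0,0]}
    - {"fingers":87.6,"delta_pos":[-265,283.4,0],"angular":[0,0,0]}
    - {"fingers":87.6,"delta_pos":[-265,283.4,0],"angular":[0,0,0]}
    - {"fingers":87.6,"delta_pos":[-265,283.4,0],"angular":[0,0,0]}
    - {"fingers":87.6,"delta_pos":[-265,283.4,0],"angular":[0,0,0]}
    - {"fingers":87.6,"delta_pos":[-265,283.4,0],"angular":[0,0,0]}
    - {"fingers":87.6,"delta_pos":[-265,283.4,0],"angular":[0,0,0]}
    - {"fingers":87.6,"delta_pos":[-265,283.4,0],"angular":[0,0,0]}
    - {"fingers":87.6,"delta_pos":[-265,283.4,0],"angular":[0,0,0]}

```text
clock: 1.0
tool_pos: [0.3473, -0.3196, 0.2013]
orientation: [-180.0, 0.1, -166.9]
force: [0.3, -1.0, -0.1]
opening: 0.0877
gripper_force: 0.0
```

>>> apply_moves:
  deltas:
    - {"fingers":87.6,"delta_pos":[-264.2,283.4,81],"angular":[0,0,-1.62]}
    - {"fingers":87.6,"delta_pos":[-264.2,283.4,81],"angular":[0,0,-1.62]}
    - {"fingers":87.6,"delta_pos":[-264.2,283.4,81],"angular":[0,0,-1.62]}
    - {"fingers":87.6,"delta_pos":[-264.2,283.4,81],"angular":[0,0,-1.62]}
    - {"fingers":87.6,"delta_pos":[-264.2,283.4,81],"angular":[0,0,-1.62]}
    - {"fingers":87.6,"delta_pos":[-264.2,283.4,81],"angular":[0,0,-1.62]}
    - {"fingers":87.6,"delta_pos":[-264.2,283.4,81],"angular":[0,0,-1.62]}
    - {"fingers":87.6,"delta_pos":[-264.2,283.4,81],"angular":[0,0,-1.62]}
    - {"fingers":87.6,"delta_pos":[-264.2,283.4,81],"angular":[0,0,-1.62]}
    - {"fingers":87.6,"delta_pos":[-264.2,283.4,81],"angular":[0,0,-1.62]}

```text
clock: 2.0
tool_pos: [0.5397, 0.0128, 0.119]
orientation: [-180.0, -0.1, -165.4]
force: [-0.5, 0.5, -0.6]
opening: 0.0876
gripper_force: 0.0
```

```bash
python3 g.py; python3 -c "
from h import *
cv2.imwrite('pics/z2.png',cv2.resize(snap('side','s2')[100:300,150:400],None,fx=3,fy=3,interpolation=2))"
```

```text
t 2.0 tcp [0.5397 0.0128 0.119 ] [-1.7999e+02 -1.3000e-01 -1.6542e+02] F [-0.5  0.5 -0.6] M [-0.04  0.07  0.03] open 0.0876 grip 0.0
cmd [0.5395, 0.0125, 0.12, -165.5]
```

View pics/z2.png

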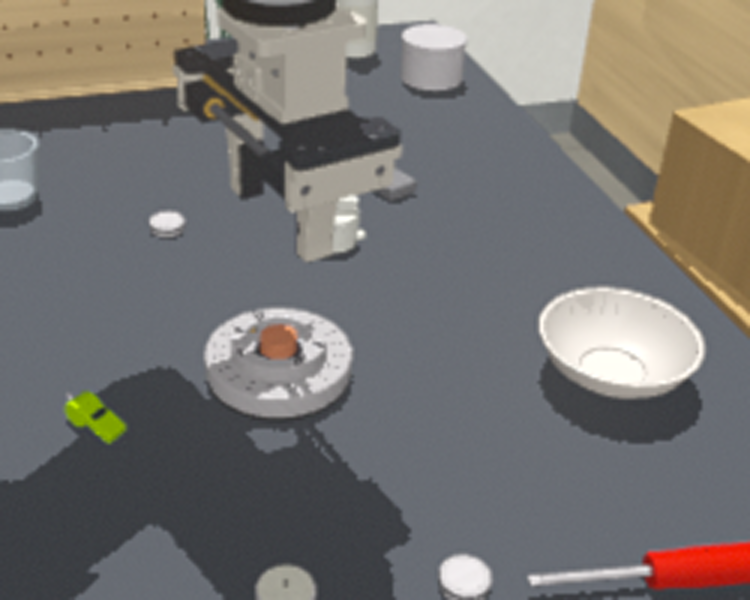

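The side view shows the open gripper above the chime, with both fingers straddling the collar. I'll descend and close.

>>> apply_moves:
  deltas:
    - {"fingers":87.6,"delta_pos":[0,0,40],"angular":[0,0,0]}
    - {"fingers":87.6,"delta_pos":[0,0,75],"angular":[0,0,0]}
    - {"fingers":87.6,"delta_pos":[0,0,85],"angular":[0,0,0]}
    - {"fingers":87.6,"delta_pos":[0,0,90],"angular":[0,0,0]}
    - {"fingers":84,"delta_pos":[0,0,90],"angular":[0,0,0]}
    - {"fingers":81,"delta_pos":[0,0,90],"angular":[0,0,0]}
    - {"fingers":79,"delta_pos":[0,0,90],"angular":[0,0,0]}
    - {"fingers":76,"delta_pos":[0,0,90],"angular":[0,0,0]}
    - {"fingers":76,"delta_pos":[0,0,90],"angular":[0,0,0]}
    - {"fingers":76,"delta_pos":[0,0,90],"angular":[0,0,0]}

```text
clock: 3.05
tool_pos: [0.5401, 0.0126, 0.0303]
orientation: [180.0, 0.0, -165.5]
force: [0.1, 0.6, -0.1]
opening: 0.0764
gripper_force: 0.0
```

```bash
python3 g.py
```

```text
t 3.0 tcp [0.5401 0.0126 0.0303] [ 1.8000e+02  3.0000e-02 -1.6549e+02] F [ 0.1  0.6 -0.1] M [ 0.04 -0.02 -0.02] open 0.0764 grip 0.0
cmd [0.5395, 0.0125, 0.12, -165.5]
```

>>> apply_moves:
  deltas:
    - {"fingers":72,"delta_pos":[0,0,0],"angular":[0,0,0]}
    - {"fingers":70,"delta_pos":[0,0,0],"angular":[0,0,0]}
    - {"fingers":70,"delta_pos":[0,0,0],"angular":[0,0,0]}
    - {"fingers":70,"delta_pos":[0,0,0],"angular":[0,0,0]}

```text
clock: 3.45
tool_pos: [0.5399, 0.0125, 0.03]
orientation: [-180.0, -0.0, -165.5]
force: [0.2, -0.1, -0.4]
opening: 0.0704
gripper_force: 0.0
```

```bash
python3 g.py
```

```text
t 3.5 tcp [0.5399 0.0125 0.03  ] [-1.800e+02 -1.000e-02 -1.655e+02] F [ 0.2 -0.1 -0.4] M [ 0.02  0.01 -0.05] open 0.0704 grip 0.0
cmd [0.5395, 0.0125, 0.12, -165.5]
```

```bash
python3 -c "
from h import *
cv2.imwrite('pics/z3.png',cv2.resize(snap('side','s3')[170:250,190:300],None,fx=7,fy=7,interpolation=2))
print(proj('side',(.5395,.0125,.03)),[ (proj('side',(.5395+s*.035*np.cos(np.radians(104.5)),.0125+s*.035*np.sin(np.radians(104.5)),.03))-[190,170])*7 for s in(1,-1)])"
```

```text
[242.2816271  214.37095906] [array([320.0679094 , 257.40231817]), array([414.625391  , 366.97849883])]
```

View pics/z3.png

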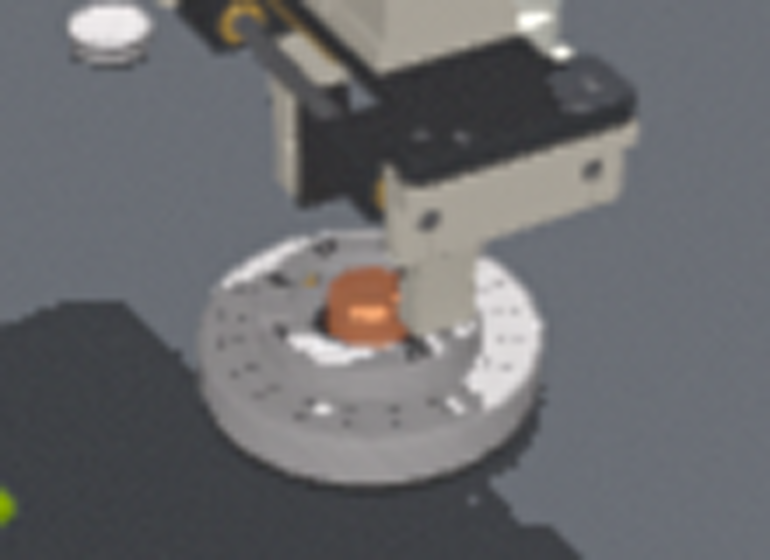

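The near fingertip sits above the collar, at about crop (440,328), so open fingers end well above the shut-finger TCP. I'll find that offset by touch.

>>> apply_moves:
  deltas:
    - {"fingers":70,"delta_pos":[0,0,2],"angular":[0,0,0]}
    - {"fingers":70,"delta_pos":[0,0,4],"angular":[0,0,0]}
    - {"fingers":70,"delta_pos":[0,0,4],"angular":[0,0,0]}

```text
clock: 3.8
tool_pos: [0.5397, 0.0124, 0.0257]
orientation: [-180.0, -0.0, -165.5]
force: [-0.1, 0.4, -0.2]
opening: 0.0699
gripper_force: 0.0
```

>>> apply_moves:
  deltas:
    - {"fingers":70,"delta_pos":[0,0,2],"angular":[0,0,0]}
    - {"fingers":70,"delta_pos":[0,0,4],"angular":[0,0,0]}
    - {"fingers":70,"delta_pos":[0,0,4],"angular":[0,0,0]}

```text
clock: 4.1
tool_pos: [0.5397, 0.0124, 0.0217]
orientation: [-180.0, -0.0, -165.5]
force: [-0.2, 0.3, -0.1]
opening: 0.0701
gripper_force: 0.0
```

>>> apply_moves:
  deltas:
    - {"fingers":70,"delta_pos":[0,0,2],"angular":[0,0,0]}
    - {"fingers":70,"delta_pos":[0,0,3],"angular":[0,0,0]}
    - {"fingers":70,"delta_pos":[0,0,3],"angular":[0,0,0]}

```text
clock: 4.4
tool_pos: [0.5399, 0.0125, 0.0189]
orientation: [-180.0, -0.0, -165.5]
force: [0.6, -0.4, 0.5]
opening: 0.0699
gripper_force: 0.0
```

>>> apply_moves:
  deltas:
    - {"fingers":70,"delta_pos":[0,0,2],"angular":[0,0,0]}
    - {"fingers":70,"delta_pos":[0,0,3],"angular":[0,0,0]}
    - {"fingers":70,"delta_pos":[0,0,3],"angular":[0,0,0]}

```text
clock: 4.7
tool_pos: [0.5398, 0.0124, 0.0159]
orientation: [-180.0, -0.0, -165.5]
force: [0.0, -0.2, -0.3]
opening: 0.07
gripper_force: 0.0
```

```bash
python3 g.py; python3 -c "
from h import *
print(ctrl.hold_point_z,[a for a in dir(ctrl) if a[0]!='_'])"
```

```text
t 4.7 tcp [0.5398 0.0124 0.0159] [-1.800e+02 -2.000e-02 -1.655e+02] F [ 0.  -0.2 -0.3] M [ 0.04  0.04 -0.02] open 0.0700 grip 0.0
cmd [0.5395, 0.0125, 0.12, -165.5]
0.0188 ['PlanningError', 'camera_params', 'close_job', 'get_obs', 'hold_point_z', 'snapshot']
```

>>> apply_moves:
  deltas:
    - {"fingers":70,"delta_pos":[0,0,1],"angular":[0,0,0]}
    - {"fingers":70,"delta_pos":[0,0,2],"angular":[0,0,0]}
    - {"fingers":70,"delta_pos":[0,0,2],"angular":[0,0,0]}

```text
clock: 5.0
tool_pos: [0.5399, 0.0125, 0.0139]
orientation: [180.0, -0.0, -165.5]
force: [0.5, -0.1, -0.3]
opening: 0.0701
gripper_force: 0.0
```

>>> apply_moves:
  deltas:
    - {"fingers":70,"delta_pos":[0,0,1],"angular":[0,0,0]}
    - {"fingers":70,"delta_pos":[0,0,2],"angular":[0,0,0]}
    - {"fingers":70,"delta_pos":[0,0,2],"angular":[0,0,0]}

```text
clock: 5.3
tool_pos: [0.5399, 0.0125, 0.0119]
orientation: [-180.0, -0.0, -165.5]
force: [-0.3, -0.5, -0.3]
opening: 0.0699
gripper_force: 0.0
```

```bash
python3 -c "
from h import *
a=cv2.resize(snap('side','s4')[160:250,190:300],None,fx=6,fy=6,interpolation=2)
cv2.imwrite('pics/z4.png',a)"
```

```text
(no output)
```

View pics/z4.png

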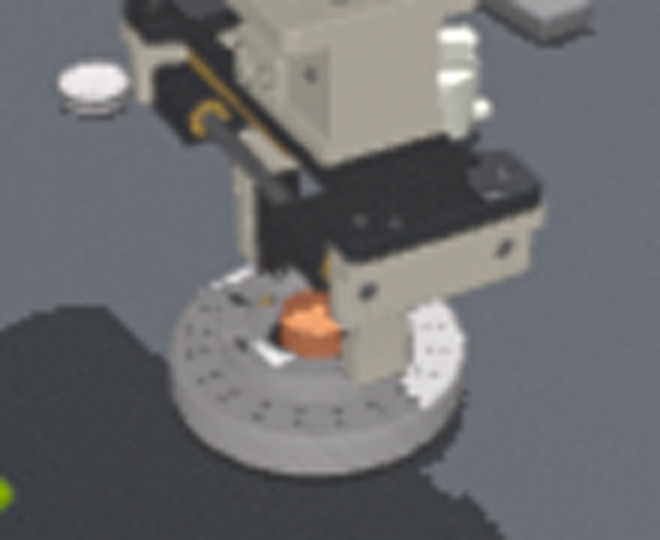

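```bash
python3 -c "
from h import *
T=np.radians(-75.5)
for r in(.035,.045,.056):
  for z in(.012,.024,.034,.044): print(r,z,((proj('side',(.5398+r*np.cos(T),.0125+r*np.sin(T),z))-[190,160])*6).round())
  print()"
```

```text
0.035 0.012 [356. 410.]
0.035 0.024 [356. 386.]
0.035 0.034 [356. 367.]
0.035 0.044 [356. 346.]

0.045 0.012 [368. 424.]
0.045 0.024 [368. 401.]
0.045 0.034 [369. 381.]
0.045 0.044 [369. 361.]

0.056 0.012 [382. 440.]
0.056 0.024 [382. 417.]
0.056 0.034 [383. 397.]
0.056 0.044 [383. 377.]
```

Both views put the fingertips about 30 mm above the TCP at this opening, so the fingers swing up as they open. I'll continue down in small steps to calibrate on the collar's lip.

>>> apply_moves:
  deltas:
    - {"fingers":70,"delta_pos":[0,0,1],"angular":[0,0,0]}
    - {"fingers":70,"delta_pos":[0,0,2],"angular":[0,0,0]}
    - {"fingers":70,"delta_pos":[0,0,2],"angular":[0,0,0]}

```text
clock: 5.65
tool_pos: [0.5401, 0.0125, 0.0117]
orientation: [-180.0, 0.0, -165.5]
force: [-6.7, -0.8, 17.8]
opening: 0.0702
gripper_force: 9.0
```

>>> apply_moves:
  deltas:
    - {"fingers":70,"delta_pos":[0,0,1],"angular":[0,0,0]}
    - {"fingers":70,"delta_pos":[0,0,2],"angular":[0,0,0]}
    - {"fingers":70,"delta_pos":[0,0,2],"angular":[0,0,0]}

```text
clock: 5.95
tool_pos: [0.5403, 0.0125, 0.0115]
orientation: [-180.0, 0.1, -165.4]
force: [-13.6, 2.5, 37.5]
opening: 0.0698
gripper_force: 18.7
```

Contact comes at TCP z = 0.0115, so the tips are 25.5 mm above the TCP at 70 mm opening. I'll back off, open, and go down outside the collar to grip it.

>>> apply_moves:
  deltas:
    - {"fingers":70,"delta_pos":[0,0,-12],"angular":[0,0,0]}
    - {"fingers":87.6,"delta_pos":[0,0,-12],"angular":[0,0,0]}
    - {"fingers":87.6,"delta_pos":[0,0,-12],"angular":[0,0,0]}
    - {"fingers":87.6,"delta_pos":[0,0,-12],"angular":[0,0,0]}
    - {"fingers":87.6,"delta_pos":[0,0,-2],"angular":[0,0,0]}
    - {"fingers":87.6,"delta_pos":[0,0,7],"angular":[0,0,0]}
    - {"fingers":87.6,"delta_pos":[0,0,7],"angular":[0,0,0]}

```text
clock: 6.65
tool_pos: [0.5392, 0.0122, -0.0007]
orientation: [-180.0, -0.1, -165.5]
force: [-0.4, -1.2, -0.5]
opening: 0.0876
gripper_force: 0.0
```

>>> apply_moves:
  deltas:
    - {"fingers":84,"delta_pos":[0,0,0],"angular":[0,0,0]}
    - {"fingers":81,"delta_pos":[0,0,0],"angular":[0,0,0]}
    - {"fingers":79,"delta_pos":[0,0,0],"angular":[0,0,0]}
    - {"fingers":77,"delta_pos":[0,0,0],"angular":[0,0,0]}
    - {"fingers":77,"delta_pos":[0,0,0],"angular":[0,0,0]}
    - {"fingers":77,"delta_pos":[0,0,0],"angular":[0,0,0]}

```text
clock: 7.25
tool_pos: [0.5397, 0.0132, 0.0009]
orientation: [180.0, 0.0, -165.5]
force: [-1.4, 5.3, -1.7]
opening: 0.0771
gripper_force: 10.9
```

```bash
python3 g.py
```

```text
t 7.2 tcp [0.5397 0.0132 0.0009] [ 1.7995e+02  1.0000e-02 -1.6552e+02] F [-1.4  5.3 -1.7] M [1.77 0.52 0.  ] open 0.0771 grip 10.9
cmd [0.5395, 0.0125, 0.12, -165.5]
```

>>> apply_moves:
  deltas:
    - {"fingers":73,"delta_pos":[0,0,0],"angular":[0,0,0]}
    - {"fingers":73,"delta_pos":[0,0,0],"angular":[0,0,0]}
    - {"fingers":73,"delta_pos":[0,0,0],"angular":[0,0,0]}

```text
clock: 7.55
tool_pos: [0.5397, 0.0132, 0.0009]
orientation: [180.0, 0.0, -165.5]
force: [-1.3, 5.1, -2.1]
opening: 0.0769
gripper_force: 30.0
```

```bash
python3 g.py
```

```text
t 7.5 tcp [0.5397 0.0132 0.0009] [ 1.7995e+02  1.0000e-02 -1.6551e+02] F [-1.3  5.1 -2.1] M [1.8  0.48 0.01] open 0.0769 grip 30.0
cmd [0.5395, 0.0125, 0.12, -165.5]
```

>>> apply_moves:
  deltas:
    - {"fingers":84,"delta_pos":[0,0,0],"angular":[0,0,0]}
    - {"fingers":87.6,"delta_pos":[0,0,0],"angular":[0,0,0]}
    - {"fingers":87.6,"delta_pos":[0,0,-20],"angular":[0,0,0]}
    - {"fingers":87.6,"delta_pos":[0,0,-30],"angular":[0,0,0]}

```text
clock: 7.95
tool_pos: [0.5406, 0.0124, 0.0322]
orientation: [-180.0, 0.1, -165.5]
force: [0.4, -0.5, -0.0]
opening: 0.0873
gripper_force: 0.0
```

>>> apply_moves:
  deltas:
    - {"fingers":87.6,"delta_pos":[0,0,0],"angular":[0,0,-60]}
    - {"fingers":87.6,"delta_pos":[0,0,0],"angular":[0,0,-60]}
    - {"fingers":87.6,"delta_pos":[0,0,0],"angular":[0,0,-60]}
    - {"fingers":87.6,"delta_pos":[0,0,0],"angular":[0,0,-60]}
    - {"fingers":87.6,"delta_pos":[0,0,0],"angular":[0,0,-60]}
    - {"fingers":87.6,"delta_pos":[0,0,0],"angular":[0,0,-60]}
    - {"fingers":87.6,"delta_pos":[0,0,0],"angular":[0,0,-60]}
    - {"fingers":87.6,"delta_pos":[0,0,18],"angular":[0,0,-60]}
    - {"fingers":87.6,"delta_pos":[0,0,30],"angular":[0,0,-60]}
    - {"fingers":87.6,"delta_pos":[0,0,30],"angular":[0,0,-60]}

```text
clock: 8.95
tool_pos: [0.5393, 0.0122, -0.0002]
orientation: [179.9, -0.1, -105.5]
force: [-0.7, 0.4, -0.7]
opening: 0.0878
gripper_force: 0.0
```

>>> apply_moves:
  deltas:
    - {"fingers":84,"delta_pos":[0,0,0],"angular":[0,0,0]}
    - {"fingers":81,"delta_pos":[0,0,0],"angular":[0,0,0]}
    - {"fingers":79,"delta_pos":[0,0,0],"angular":[0,0,0]}
    - {"fingers":74,"delta_pos":[0,0,0],"angular":[0,0,0]}
    - {"fingers":74,"delta_pos":[0,0,0],"angular":[0,0,0]}
    - {"fingers":74,"delta_pos":[0,0,0],"angular":[0,0,0]}

```text
clock: 9.55
tool_pos: [0.5387, 0.0127, 0.0013]
orientation: [179.9, -0.0, -105.5]
force: [-4.4, 4.2, 4.5]
opening: 0.0769
gripper_force: 30.0
```

```bash
python3 g.py
```

```text
t 9.6 tcp [0.5387 0.0127 0.0013] [ 1.7990e+02 -1.0000e-02 -1.0555e+02] F [-4.4  4.2  4.5] M [ 1.63  2.33 -0.17] open 0.0769 grip 30.0
cmd [0.5395, 0.0125, 0.12, -165.5]
```

>>> apply_moves:
  deltas:
    - {"fingers":84,"delta_pos":[0,0,0],"angular":[0,0,0]}
    - {"fingers":87.6,"delta_pos":[0,0,0],"angular":[0,0,0]}
    - {"fingers":87.6,"delta_pos":[0,0,-40],"angular":[0,0,0]}
    - {"fingers":50,"delta_pos":[0,0,-80],"angular":[0,0,0]}
    - {"fingers":42,"delta_pos":[0,0,-100],"angular":[0,0,0]}

```text
clock: 10.05
tool_pos: [0.5418, 0.0127, 0.1046]
orientation: [-179.8, 0.1, -105.5]
force: [0.3, 0.2, -0.2]
opening: 0.0764
gripper_force: 0.0
```

Probing puts the chime's centre at (0.5388, 0.0130). Next is the left cell.

```bash
echo '[0.5395,0.0125,0.101,-105.5]'>cmd.json; python3 g.py .485 .2618 .101 -105.5;python3 g.py .485 .2618 .006 -105.5
```

```text
t 10.1 tcp [0.5418 0.0127 0.1046] [-1.7976e+02  1.1000e-01 -1.0547e+02] F [ 0.3  0.2 -0.2] M [ 0.06 -0.01  0.03] open 0.0764 grip 0.0
delta mm [np.float64(-225.7), np.float64(119.1), np.float64(-0.0)] ang z 0.0
t 10.1 tcp [0.5418 0.0127 0.1046] [-1.7976e+02  1.1000e-01 -1.0547e+02] F [ 0.3  0.2 -0.2] M [ 0.06 -0.01  0.03] open 0.0764 grip 0.0
delta mm [np.float64(0.0), np.float64(0.0), np.float64(95.0)] ang z 0.0
```

>>> apply_moves:
  deltas:
    - {"fingers":44,"delta_pos":[-225.7,119.1,0],"angular":[0,0,0]}
    - {"fingers":44,"delta_pos":[-225.7,119.1,0],"angular":[0,0,0]}
    - {"fingers":44,"delta_pos":[-225.7,119.1,0],"angular":[0,0,0]}
    - {"fingers":44,"delta_pos":[-225.7,119.1,0],"angular":[0,0,0]}
    - {"fingers":44,"delta_pos":[-225.7,119.1,0],"angular":[0,0,0]}
    - {"fingers":44,"delta_pos":[-225.7,119.1,0],"angular":[0,0,0]}
    - {"fingers":44,"delta_pos":[-225.7,119.1,50],"angular":[0,0,0]}
    - {"fingers":44,"delta_pos":[-225.7,119.1,85],"angular":[0,0,0]}
    - {"fingers":44,"delta_pos":[-225.7,119.1,95],"angular":[0,0,0]}
    - {"fingers":44,"delta_pos":[-225.7,119.1,95],"angular":[0,0,0]}

```text
clock: 11.05
tool_pos: [0.4851, 0.2608, 0.005]
orientation: [179.9, -0.2, -105.5]
force: [0.2, 0.1, 0.8]
opening: 0.0442
gripper_force: 0.0
```

>>> apply_moves:
  deltas:
    - {"fingers":44,"delta_pos":[0,0,2],"angular":[0,0,0]}
    - {"fingers":44,"delta_pos":[0,0,3],"angular":[0,0,0]}
    - {"fingers":44,"delta_pos":[0,0,3],"angular":[0,0,0]}

```text
clock: 11.35
tool_pos: [0.4863, 0.2624, 0.0044]
orientation: [-179.9, 0.1, -105.5]
force: [-0.2, 0.3, -0.1]
opening: 0.0438
gripper_force: 0.0
```

>>> apply_moves:
  deltas:
    - {"fingers":44,"delta_pos":[0,0,2],"angular":[0,0,0]}
    - {"fingers":44,"delta_pos":[0,0,2],"angular":[0,0,0]}

```text
clock: 11.55
tool_pos: [0.4857, 0.2619, 0.0014]
orientation: [-180.0, 0.0, -105.5]
force: [0.3, -0.0, -0.4]
opening: 0.0439
gripper_force: 0.0
```

>>> apply_moves:
  deltas:
    - {"fingers":44,"delta_pos":[0,0,2],"angular":[0,0,0]}
    - {"fingers":44,"delta_pos":[0,0,2],"angular":[0,0,0]}

```text
clock: 11.75
tool_pos: [0.4854, 0.2617, -0.0011]
orientation: [180.0, -0.0, -105.5]
force: [-0.1, 0.9, 0.3]
opening: 0.0442
gripper_force: 0.0
```

>>> apply_moves:
  deltas:
    - {"fingers":44,"delta_pos":[0,0,2],"angular":[0,0,0]}
    - {"fingers":44,"delta_pos":[0,0,2],"angular":[0,0,0]}

```text
clock: 11.95
tool_pos: [0.4854, 0.2617, -0.0033]
orientation: [180.0, -0.0, -105.5]
force: [-0.0, -0.6, 0.3]
opening: 0.0441
gripper_force: 0.0
```

>>> apply_moves:
  deltas:
    - {"fingers":44,"delta_pos":[0,0,2],"angular":[0,0,0]}
    - {"fingers":44,"delta_pos":[0,0,2],"angular":[0,0,0]}

```text
clock: 12.15
tool_pos: [0.4854, 0.2617, -0.0053]
orientation: [180.0, -0.0, -105.5]
force: [0.6, 0.4, -0.8]
opening: 0.0442
gripper_force: 0.0
```

>>> apply_moves:
  deltas:
    - {"fingers":44,"delta_pos":[0,0,2],"angular":[0,0,0]}
    - {"fingers":44,"delta_pos":[0,0,2],"angular":[0,0,0]}

```text
clock: 12.35
tool_pos: [0.4854, 0.2617, -0.0072]
orientation: [180.0, -0.0, -105.5]
force: [-0.1, 0.3, 0.2]
opening: 0.0439
gripper_force: 0.0
```

>>> apply_moves:
  deltas:
    - {"fingers":44,"delta_pos":[0,0,2],"angular":[0,0,0]}
    - {"fingers":44,"delta_pos":[0,0,2],"angular":[0,0,0]}

```text
clock: 12.55
tool_pos: [0.4854, 0.2617, -0.0092]
orientation: [180.0, -0.0, -105.5]
force: [-0.0, -0.8, -0.0]
opening: 0.0437
gripper_force: 0.0
```

>>> apply_moves:
  deltas:
    - {"fingers":44,"delta_pos":[0,0,2],"angular":[0,0,0]}
    - {"fingers":44,"delta_pos":[0,0,2],"angular":[0,0,0]}

```text
clock: 12.75
tool_pos: [0.4854, 0.2617, -0.0112]
orientation: [180.0, -0.0, -105.5]
force: [0.2, 0.7, -0.4]
opening: 0.0438
gripper_force: 0.0
```

>>> apply_moves:
  deltas:
    - {"fingers":44,"delta_pos":[0,0,1.5],"angular":[0,0,0]}
    - {"fingers":44,"delta_pos":[0,0,1.5],"angular":[0,0,0]}

```text
clock: 12.95
tool_pos: [0.4854, 0.2617, -0.0126]
orientation: [180.0, -0.0, -105.5]
force: [0.0, 0.5, -0.1]
opening: 0.0441
gripper_force: 0.0
```

>>> apply_moves:
  deltas:
    - {"fingers":44,"delta_pos":[0,0,1.5],"angular":[0,0,0]}
    - {"fingers":44,"delta_pos":[0,0,1.5],"angular":[0,0,0]}

```text
clock: 13.15
tool_pos: [0.4854, 0.2617, -0.0141]
orientation: [180.0, -0.0, -105.5]
force: [-0.4, -0.1, -0.7]
opening: 0.0441
gripper_force: 0.0
```

>>> apply_moves:
  deltas:
    - {"fingers":44,"delta_pos":[0,0,1.5],"angular":[0,0,0]}
    - {"fingers":44,"delta_pos":[0,0,1.5],"angular":[0,0,0]}

```text
clock: 13.35
tool_pos: [0.4855, 0.2617, -0.0156]
orientation: [180.0, -0.0, -105.5]
force: [-0.7, 0.6, -0.1]
opening: 0.0441
gripper_force: 0.0
```

>>> apply_moves:
  deltas:
    - {"fingers":44,"delta_pos":[0,0,1.5],"angular":[0,0,0]}
    - {"fingers":44,"delta_pos":[0,0,1.5],"angular":[0,0,0]}

```text
clock: 13.55
tool_pos: [0.4855, 0.2617, -0.0171]
orientation: [180.0, -0.0, -105.5]
force: [-0.0, -0.5, 0.3]
opening: 0.0438
gripper_force: 0.0
```

>>> apply_moves:
  deltas:
    - {"fingers":44,"delta_pos":[0,0,1.5],"angular":[0,0,0]}
    - {"fingers":44,"delta_pos":[0,0,1.5],"angular":[0,0,0]}

```text
clock: 13.75
tool_pos: [0.4854, 0.2617, -0.0186]
orientation: [180.0, -0.0, -105.5]
force: [0.0, 0.2, 0.1]
opening: 0.0442
gripper_force: 0.0
```

>>> apply_moves:
  deltas:
    - {"fingers":44,"delta_pos":[0,0,-3.6],"angular":[0,0,0]}
    - {"fingers":38,"delta_pos":[0,0,-3.6],"angular":[0,0,0]}
    - {"fingers":35,"delta_pos":[0,0,-3.6],"angular":[0,0,0]}
    - {"fingers":32,"delta_pos":[0,0,-3.6],"angular":[0,0,0]}
    - {"fingers":30,"delta_pos":[0,0,-3.6],"angular":[0,0,0]}
    - {"fingers":30,"delta_pos":[0,0,-3.6],"angular":[0,0,0]}

```text
clock: 14.35
tool_pos: [0.4855, 0.2618, -0.0149]
orientation: [180.0, -0.0, -105.5]
force: [0.4, -0.8, 0.2]
opening: 0.0304
gripper_force: 0.0
```

```bash
python3 g.py
```

```text
t 14.3 tcp [ 0.4855  0.2618 -0.0149] [ 180.    -0.  -105.5] F [ 0.4 -0.8  0.2] M [-0.    0.16 -0.  ] open 0.0304 grip 0.0
cmd [0.485, 0.2618, 0.006, -105.5]
```

The fingers closed to 30 mm above the cell without touching it, so the tip offset is close to a constant 25 mm. I'll reopen, go lower and squeeze.

>>> apply_moves:
  deltas:
    - {"fingers":44,"delta_pos":[0,0,0],"angular":[0,0,0]}
    - {"fingers":44,"delta_pos":[0,0,0],"angular":[0,0,0]}
    - {"fingers":44,"delta_pos":[0,0,5],"angular":[0,0,0]}
    - {"fingers":44,"delta_pos":[0,0,8],"angular":[0,0,0]}
    - {"fingers":38,"delta_pos":[0,0,8],"angular":[0,0,0]}
    - {"fingers":36,"delta_pos":[0,0,8],"angular":[0,0,0]}
    - {"fingers":34,"delta_pos":[0,0,8],"angular":[0,0,0]}
    - {"fingers":31,"delta_pos":[0,0,8],"angular":[0,0,0]}
    - {"fingers":31,"delta_pos":[0,0,8],"angular":[0,0,0]}

```text
clock: 15.25
tool_pos: [0.4856, 0.2619, -0.0227]
orientation: [-180.0, 0.0, -105.5]
force: [0.1, 0.5, -0.8]
opening: 0.0329
gripper_force: 30.0
```

```bash
python3 g.py
```

```text
t 15.2 tcp [ 0.4856  0.2619 -0.0227] [-1.7999e+02  1.0000e-02 -1.0550e+02] F [ 0.1  0.5 -0.8] M [ 0.01  0.01 -0.03] open 0.0329 grip 30.0
cmd [0.485, 0.2618, 0.006, -105.5]
```

>>> apply_moves:
  deltas:
    - {"fingers":42,"delta_pos":[0,0,0],"angular":[0,0,0]}
    - {"fingers":42,"delta_pos":[0,0,0],"angular":[0,0,-80]}
    - {"fingers":42,"delta_pos":[0,0,0],"angular":[0,0,-80]}
    - {"fingers":42,"delta_pos":[0,0,0],"angular":[0,0,-80]}
    - {"fingers":42,"delta_pos":[0,0,0],"angular":[0,0,-80]}
    - {"fingers":42,"delta_pos":[0,0,0],"angular":[0,0,-80]}
    - {"fingers":42,"delta_pos":[0,0,0],"angular":[0,0,-80]}
    - {"fingers":42,"delta_pos":[0,0,0],"angular":[0,0,-80]}
    - {"fingers":42,"delta_pos":[0,0,0],"angular":[0,0,-80]}
    - {"fingers":42,"delta_pos":[0,0,0],"angular":[0,0,-75]}

```text
clock: 16.25
tool_pos: [0.4856, 0.2619, -0.0227]
orientation: [-180.0, -0.0, -30.2]
force: [-0.7, 0.3, 0.4]
opening: 0.0421
gripper_force: 0.0
```

>>> apply_moves:
  deltas:
    - {"fingers":40,"delta_pos":[0,0,0],"angular":[0,0,0]}
    - {"fingers":36,"delta_pos":[0,0,0],"angular":[0,0,0]}
    - {"fingers":34,"delta_pos":[0,0,0],"angular":[0,0,0]}
    - {"fingers":30,"delta_pos":[0,0,0],"angular":[0,0,0]}
    - {"fingers":30,"delta_pos":[0,0,0],"angular":[0,0,0]}

```text
clock: 16.75
tool_pos: [0.4855, 0.2617, -0.0228]
orientation: [180.0, 0.0, -30.6]
force: [-0.6, 0.2, -0.1]
opening: 0.0327
gripper_force: 30.0
```

```bash
echo '[0.485,0.2618,-0.0229,-30.5]'>cmd.json; python3 g.py .485 .2618 .06 -30.5; python3 g.py .5386 .0130 .06 -30.5
```

```text
t 16.8 tcp [ 0.4855  0.2617 -0.0228] [179.99   0.   -30.55] F [-0.6  0.2 -0.1] M [-0.23  0.32  0.01] open 0.0327 grip 30.0
delta mm [np.float64(0.0), np.float64(0.0), np.float64(-82.9)] ang z 0.0
t 16.8 tcp [ 0.4855  0.2617 -0.0228] [179.99   0.   -30.55] F [-0.6  0.2 -0.1] M [-0.23  0.32  0.01] open 0.0327 grip 30.0
delta mm [np.float64(172.5), np.float64(187.2), np.float64(-0.0)] ang z 0.0
```

>>> apply_moves:
  deltas:
    - {"fingers":30,"delta_pos":[0,0,-40],"angular":[0,0,0]}
    - {"fingers":30,"delta_pos":[0,0,-82.9],"angular":[0,0,0]}
    - {"fingers":30,"delta_pos":[30,32,-82.9],"angular":[0,0,0]}
    - {"fingers":30,"delta_pos":[60,65,-82.9],"angular":[0,0,0]}
    - {"fingers":30,"delta_pos":[90,98,-82.9],"angular":[0,0,0]}
    - {"fingers":30,"delta_pos":[120,130,-82.9],"angular":[0,0,0]}
    - {"fingers":30,"delta_pos":[150,163,-82.9],"angular":[0,0,0]}
    - {"fingers":30,"delta_pos":[167,181,-82.9],"angular":[0,0,0]}
    - {"fingers":30,"delta_pos":[172.5,187.2,-82.9],"angular":[0,0,0]}
    - {"fingers":30,"delta_pos":[172.5,187.2,-82.9],"angular":[0,0,0]}

```text
clock: 17.75
tool_pos: [0.5392, 0.0121, 0.06]
orientation: [180.0, 0.0, -30.6]
force: [-0.1, 0.8, -0.3]
opening: 0.0329
gripper_force: 30.0
```

>>> apply_moves:
  deltas:
    - {"fingers":30,"delta_pos":[0,0,20],"angular":[0,0,0]}
    - {"fingers":30,"delta_pos":[0,0,34],"angular":[0,0,0]}
    - {"fingers":30,"delta_pos":[0,0,40],"angular":[0,0,0]}
    - {"fingers":30,"delta_pos":[0,0,40],"angular":[0,0,0]}
    - {"fingers":30,"delta_pos":[0,0,40],"angular":[0,0,0]}

```text
clock: 18.25
tool_pos: [0.5395, 0.0137, 0.0205]
orientation: [-180.0, -0.0, -30.4]
force: [0.6, -0.3, 0.7]
opening: 0.0321
gripper_force: 30.0
```

```bash
python3 g.py
```

```text
t 18.2 tcp [0.5395 0.0137 0.0205] [-1.7999e+02 -2.0000e-02 -3.0440e+01] F [ 0.6 -0.3  0.7] M [ 0.01  0.13 -0.06] open 0.0321 grip 30.0
cmd [0.5386, 0.013, 0.06, -30.5]
```

>>> apply_moves:
  deltas:
    - {"fingers":30,"delta_pos":[-0.2,0.7,1.5],"angular":[0,0,0]}
    - {"fingers":30,"delta_pos":[-0.2,0.7,2.8],"angular":[0,0,0]}
    - {"fingers":30,"delta_pos":[-0.2,0.7,2.8],"angular":[0,0,0]}

```text
clock: 18.55
tool_pos: [0.5387, 0.0125, 0.0175]
orientation: [-180.0, -0.0, -30.5]
force: [0.6, 0.2, -0.0]
opening: 0.0327
gripper_force: 30.0
```

```bash
python3 g.py
```

```text
t 18.6 tcp [0.5387 0.0125 0.0175] [-1.7998e+02 -1.0000e-02 -3.0510e+01] F [ 0.6  0.2 -0. ] M [-0.01  0.15  0.01] open 0.0327 grip 30.0
cmd [0.5386, 0.013, 0.06, -30.5]
```

>>> apply_moves:
  deltas:
    - {"fingers":30,"delta_pos":[0,-0.4,0.5],"angular":[0,0,0]}
    - {"fingers":30,"delta_pos":[0,-0.4,0.5],"angular":[0,0,0]}

```text
clock: 18.75
tool_pos: [0.5389, 0.0127, 0.0169]
orientation: [180.0, -0.0, -30.5]
force: [-1.1, -0.9, 1.6]
opening: 0.0328
gripper_force: 30.0
```

>>> apply_moves:
  deltas:
    - {"fingers":35,"delta_pos":[0,0,0],"angular":[0,0,0]}
    - {"fingers":40,"delta_pos":[0,0,0],"angular":[0,0,0]}
    - {"fingers":46,"delta_pos":[0,0,0],"angular":[0,0,0]}
    - {"fingers":46,"delta_pos":[0,0,-20],"angular":[0,0,0]}
    - {"fingers":46,"delta_pos":[0,0,-60],"angular":[0,0,0]}
    - {"fingers":46,"delta_pos":[0,0,-80],"angular":[0,0,0]}

```text
clock: 19.35
tool_pos: [0.54, 0.013, 0.0994]
orientation: [-179.9, -0.1, -30.5]
force: [0.3, 0.1, 0.5]
opening: 0.0459
gripper_force: 0.0
```

```bash
python3 g.py; echo '[0.5383,0.0127,0.0967,-30.5]'>cmd.json; python3 g.py .6085 -.2283 .0967 -57;python3 g.py .6085 -.2283 -.0229 -57
```

```text
t 19.4 tcp [0.54   0.013  0.0994] [-1.7991e+02 -1.2000e-01 -3.0470e+01] F [0.3 0.1 0.5] M [0.04 0.07 0.  ] open 0.0459 grip 0.0
cmd [0.5386, 0.013, 0.06, -30.5]
t 19.4 tcp [0.54   0.013  0.0994] [-1.7991e+02 -1.2000e-01 -3.0470e+01] F [0.3 0.1 0.5] M [0.04 0.07 0.  ] open 0.0459 grip 0.0
delta mm [np.float64(182.8), np.float64(172.0), np.float64(-0.0)] ang z 26.5
t 19.4 tcp [0.54   0.013  0.0994] [-1.7991e+02 -1.2000e-01 -3.0470e+01] F [0.3 0.1 0.5] M [0.04 0.07 0.  ] open 0.0459 grip 0.0
delta mm [np.float64(0.0), np.float64(0.0), np.float64(119.6)] ang z 0.0
```

>>> apply_moves:
  deltas:
    - {"fingers":44,"delta_pos":[36,34,0],"angular":[0,0,8]}
    - {"fingers":44,"delta_pos":[70,66,0],"angular":[0,0,16]}
    - {"fingers":44,"delta_pos":[105,99,0],"angular":[0,0,24]}
    - {"fingers":44,"delta_pos":[140,132,0],"angular":[0,0,26.5]}
    - {"fingers":44,"delta_pos":[170,160,0],"angular":[0,0,26.5]}
    - {"fingers":44,"delta_pos":[182.8,172,20],"angular":[0,0,26.5]}
    - {"fingers":44,"delta_pos":[182.8,172,65],"angular":[0,0,26.5]}
    - {"fingers":44,"delta_pos":[182.8,172,80],"angular":[0,0,26.5]}
    - {"fingers":44,"delta_pos":[182.8,172,90],"angular":[0,0,26.5]}

```text
clock: 20.25
tool_pos: [0.6078, -0.228, 0.005]
orientation: [179.8, 0.1, -57.0]
force: [-0.7, -0.1, 0.7]
opening: 0.0442
gripper_force: 0.0
```

```bash
python3 g.py; python3 -c "
from h import *
a=snap('side','s5')
c=cv2.resize(a[195:245,200:285],None,fx=7,fy=7,interpolation=2);d=cv2.resize(a[250:320,255:340],None,fx=7,fy=7,interpolation=2)
cv2.imwrite('pics/z5.png',np.vstack([c,d])[:600])
t=snap('top','t5')
for q,n in((t,'top'),(a,'side')):
  print(n,proj(n,(.5388,.013,.05)),proj(n,(.5388,.013,.04)))
ct=cv2.resize(t[180:230,243:293],None,fx=8,fy=8,interpolation=2)
cv2.imwrite('pics/t5c.png',ct)
"
```

```text
t 20.2 tcp [ 0.6078 -0.228   0.005 ] [ 1.7985e+02  1.1000e-01 -5.7000e+01] F [-0.7 -0.1  0.7] M [ 0.01  0.12 -0.02] open 0.0442 grip 0.0
cmd [0.6085, -0.2283, -0.0229, -57.0]
top [267.84968974 202.89364603] [267.80598412 203.20696584]
side [241.93258258 207.6966199 ] [241.94304119 211.01547914]
```

View pics/z5.png

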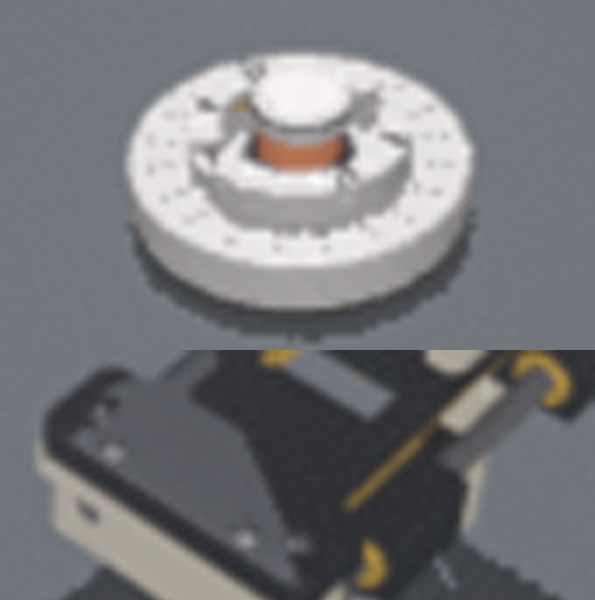

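The first cell sits centred on the post, its top at about crop (301,95) and concentric with the post. Now the second cell.

>>> apply_moves:
  deltas:
    - {"fingers":44,"delta_pos":[0,0,15],"angular":[0,0,0]}
    - {"fingers":44,"delta_pos":[0,0,24],"angular":[0,0,0]}
    - {"fingers":44,"delta_pos":[0,0,29.3],"angular":[0,0,0]}
    - {"fingers":44,"delta_pos":[0,0,29.3],"angular":[0,0,0]}
    - {"fingers":38,"delta_pos":[0,0,29.3],"angular":[0,0,0]}
    - {"fingers":36,"delta_pos":[0,0,29.3],"angular":[0,0,0]}
    - {"fingers":33,"delta_pos":[0,0,29.3],"angular":[0,0,0]}
    - {"fingers":30,"delta_pos":[0,0,29.3],"angular":[0,0,0]}
    - {"fingers":30,"delta_pos":[0,0,29.3],"angular":[0,0,0]}

```text
clock: 21.25
tool_pos: [0.6092, -0.2283, -0.0221]
orientation: [-180.0, -0.0, -57.0]
force: [-1.0, 0.2, 2.0]
opening: 0.0325
gripper_force: 30.0
```

```bash
python3 g.py
```

```text
t 21.2 tcp [ 0.6092 -0.2283 -0.0221] [-1.7998e+02 -2.0000e-02 -5.6990e+01] F [-1.   0.2  2. ] M [0.06 0.38 0.  ] open 0.0325 grip 30.0
cmd [0.6085, -0.2283, -0.0229, -57.0]
```

>>> apply_moves:
  deltas:
    - {"fingers":42,"delta_pos":[0,0,0],"angular":[0,0,0]}
    - {"fingers":42,"delta_pos":[0,0,0],"angular":[0,0,75]}
    - {"fingers":42,"delta_pos":[0,0,0],"angular":[0,0,75]}
    - {"fingers":42,"delta_pos":[0,0,0],"angular":[0,0,75]}
    - {"fingers":42,"delta_pos":[0,0,0],"angular":[0,0,75]}
    - {"fingers":42,"delta_pos":[0,0,0],"angular":[0,0,75]}
    - {"fingers":42,"delta_pos":[0,0,0],"angular":[0,0,75]}
    - {"fingers":42,"delta_pos":[0,0,0],"angular":[0,0,75]}
    - {"fingers":42,"delta_pos":[0,0,0],"angular":[0,0,75]}
    - {"fingers":42,"delta_pos":[0,0,0],"angular":[0,0,75]}

```text
clock: 22.25
tool_pos: [0.6089, -0.2281, -0.0228]
orientation: [180.0, -0.0, -132.3]
force: [-0.3, 0.5, -0.4]
opening: 0.0421
gripper_force: 0.0
```

>>> apply_moves:
  deltas:
    - {"fingers":40,"delta_pos":[0,0,0],"angular":[0,0,0]}
    - {"fingers":36,"delta_pos":[0,0,0],"angular":[0,0,0]}
    - {"fingers":34,"delta_pos":[0,0,0],"angular":[0,0,0]}
    - {"fingers":30,"delta_pos":[0,0,0],"angular":[0,0,0]}
    - {"fingers":30,"delta_pos":[0,0,0],"angular":[0,0,0]}

```text
clock: 22.75
tool_pos: [0.609, -0.2282, -0.0226]
orientation: [180.0, -0.0, -132.0]
force: [0.1, -0.0, -0.5]
opening: 0.0328
gripper_force: 30.0
```

```bash
python3 g.py; echo '[0.6085,-0.2283,-0.0226,-132]'>cmd.json; python3 g.py .5385 .0130 -.0226 -132
```

```text
t 22.8 tcp [ 0.609  -0.2282 -0.0226] [ 179.99   -0.   -131.95] F [ 0.1 -0.  -0.5] M [ 0.    0.01 -0.03] open 0.0328 grip 30.0
cmd [0.6085, -0.2283, -0.0229, -57.0]
t 22.8 tcp [ 0.609  -0.2282 -0.0226] [ 179.99   -0.   -131.95] F [ 0.1 -0.  -0.5] M [ 0.    0.01 -0.03] open 0.0328 grip 30.0
delta mm [np.float64(-132.5), np.float64(213.5), np.float64(-0.0)] ang z 0.0
```

>>> apply_moves:
  deltas:
    - {"fingers":30,"delta_pos":[0,0,-45],"angular":[0,0,0]}
    - {"fingers":30,"delta_pos":[0,0,-90],"angular":[0,0,0]}
    - {"fingers":30,"delta_pos":[-22,35,-100],"angular":[0,0,0]}
    - {"fingers":30,"delta_pos":[-47,75,-100],"angular":[0,0,0]}
    - {"fingers":30,"delta_pos":[-72,115,-100],"angular":[0,0,0]}
    - {"fingers":30,"delta_pos":[-97,155,-100],"angular":[0,0,0]}
    - {"fingers":30,"delta_pos":[-120,193,-100],"angular":[0,0,0]}
    - {"fingers":30,"delta_pos":[-130,209,-100],"angular":[0,0,0]}
    - {"fingers":30,"delta_pos":[-132.5,213.5,-100],"angular":[0,0,0]}
    - {"fingers":30,"delta_pos":[-132.5,213.5,-100],"angular":[0,0,0]}

```text
clock: 23.75
tool_pos: [0.539, 0.0138, 0.0777]
orientation: [-180.0, 0.0, -131.9]
force: [0.3, 0.0, -0.3]
opening: 0.0326
gripper_force: 30.0
```

>>> apply_moves:
  deltas:
    - {"fingers":30,"delta_pos":[0,0,25],"angular":[0,0,0]}
    - {"fingers":30,"delta_pos":[0,0,40],"angular":[0,0,0]}
    - {"fingers":30,"delta_pos":[0,0,46],"angular":[0,0,0]}
    - {"fingers":30,"delta_pos":[0,0,46],"angular":[0,0,0]}
    - {"fingers":30,"delta_pos":[0,0,46],"angular":[0,0,0]}
    - {"fingers":30,"delta_pos":[0,0,46],"angular":[0,0,0]}

```text
clock: 24.35
tool_pos: [0.5397, 0.013, 0.0322]
orientation: [-180.0, 0.1, -132.0]
force: [0.4, -0.3, -0.2]
opening: 0.0328
gripper_force: 30.0
```

```bash
python3 g.py
```

```text
t 24.4 tcp [0.5397 0.013  0.0322] [-1.7996e+02  6.0000e-02 -1.3201e+02] F [ 0.4 -0.3 -0.2] M [ 0.09  0.08 -0.06] open 0.0328 grip 30.0
cmd [0.5385, 0.013, -0.0226, -132.0]
```

>>> apply_moves:
  deltas:
    - {"fingers":30,"delta_pos":[0.3,0.3,2],"angular":[0,0,0]}
    - {"fingers":30,"delta_pos":[0.3,0.3,3.6],"angular":[0,0,0]}
    - {"fingers":30,"delta_pos":[0.3,0.3,3.8],"angular":[0,0,0]}
    - {"fingers":30,"delta_pos":[0.3,0.3,3.8],"angular":[0,0,0]}

```text
clock: 24.75
tool_pos: [0.5386, 0.0132, 0.0277]
orientation: [-180.0, -0.0, -132.0]
force: [-0.2, 0.2, 0.0]
opening: 0.0328
gripper_force: 30.0
```

```bash
python3 g.py
```

```text
t 24.8 tcp [0.5386 0.0132 0.0277] [-180.     -0.   -131.99] F [-0.2  0.2  0. ] M [ 0.04  0.07 -0.  ] open 0.0328 grip 30.0
cmd [0.5385, 0.013, -0.0226, -132.0]
```

>>> apply_moves:
  deltas:
    - {"fingers":30,"delta_pos":[0,0,0.4],"angular":[0,0,0]}
    - {"fingers":34,"delta_pos":[0,0,0.4],"angular":[0,0,0]}
    - {"fingers":39,"delta_pos":[0,0,0.4],"angular":[0,0,0]}
    - {"fingers":46,"delta_pos":[0,0,0.4],"angular":[0,0,0]}
    - {"fingers":46,"delta_pos":[0,0,-20],"angular":[0,0,0]}
    - {"fingers":60,"delta_pos":[0,0,-60],"angular":[0,0,0]}
    - {"fingers":60,"delta_pos":[0,0,-90],"angular":[0,0,0]}

```text
clock: 25.45
tool_pos: [0.5388, 0.0131, 0.1193]
orientation: [-180.0, -0.0, -132.0]
force: [1.7, 0.7, -0.2]
opening: 0.0561
gripper_force: 0.0
```

```bash
python3 g.py; echo '[0.5381,0.0130,0.1176,-132]'>cmd.json; python3 g.py .637 .1975 .1176 -95.5
python3 - <<'E'
from h import *
# cap silhouette fit on first pictures: cup + bar hull-ish, z up to 33, plus bar
t=cv2.imread("pics/top0.png");s=cv2.imread("pics/side0.png")
def cap(th):
    def m(x,y):
        c,q=np.cos(th),np.sin(th);R=np.array([[c,-q],[q,c]])
        b=np.array([[a*.023,e*.006] for a in(-1,1) for e in(-1,1)])@R.T+[x,y]
        return np.r_[ring(x,y,.025,0),ring(x,y,.025,.033),np.c_[b,np.full(4,.047)]]
    return m
C={}
for n,im,u,r in(("top",t,(205,171),15),("side",s,(261,174),17)):
    c,st=blob(im,u,r,bright);C[n]=c;print(n,c,st,fit({n:c},cap(np.radians(-5)),(.637,.2))[0].round(4))
print(fit(C,cap(np.radians(-5)),(.637,.2)))
E
```

```text
t 25.4 tcp [0.5388 0.0131 0.1193] [-179.98   -0.   -131.99] F [ 1.7  0.7 -0.2] M [ 0.07 -0.12 -0.02] open 0.0561 grip 0.0
cmd [0.5385, 0.013, -0.0226, -132.0]
t 25.4 tcp [0.5388 0.0131 0.1193] [-179.98   -0.   -131.99] F [ 1.7  0.7 -0.2] M [ 0.07 -0.12 -0.02] open 0.0561 grip 0.0
delta mm [np.float64(-203.3), np.float64(50.0), np.float64(-0.0)] ang z -36.5
top [204.56785714 169.93571429] [196 160  18  23 280] [0.6397 0.2051]
side [260.3943662  173.45633803] [249 164  23  20 355] [0.6393 0.2034]
(array([0.63966211, 0.204777  ]), array([ 0.09131098,  0.0059467 , -0.01205368, -0.2563705 ]))
```

```bash
echo '[0.5381,0.0130,0.1176,-132]'>cmd.json; python3 g.py .6385 .2035 .1176 -95|tail -1; python3 g.py .6385 .2035 -.010 -95|tail -1; python3 -c "
from h import *
print(unproj('top',(205.1,180.7),.005),unproj('top',(204.9,169.7),.033))"
```

```text
delta mm [np.float64(-208.7), np.float64(52.9), np.float64(-0.0)] ang z -37.0
delta mm [np.float64(0.0), np.float64(0.0), np.float64(127.6)] ang z 0.0
[0.60904812 0.20483656] [0.63796282 0.20167948]
```

>>> apply_moves:
  deltas:
    - {"fingers":66,"delta_pos":[-45,11,0],"angular":[0,0,-8]}
    - {"fingers":66,"delta_pos":[-90,23,0],"angular":[0,0,-16]}
    - {"fingers":66,"delta_pos":[-135,34,0],"angular":[0,0,-24]}
    - {"fingers":66,"delta_pos":[-180,46,0],"angular":[0,0,-32]}
    - {"fingers":66,"delta_pos":[-205,52.3,0],"angular":[0,0,-37]}
    - {"fingers":66,"delta_pos":[-208.7,52.9,25],"angular":[0,0,-37]}
    - {"fingers":66,"delta_pos":[-208.7,52.9,70],"angular":[0,0,-37]}
    - {"fingers":66,"delta_pos":[-208.7,52.9,105],"angular":[0,0,-37]}
    - {"fingers":66,"delta_pos":[-208.7,52.9,122],"angular":[0,0,-37]}
    - {"fingers":66,"delta_pos":[-208.7,52.9,127.6],"angular":[0,0,-37]}

```text
clock: 26.45
tool_pos: [0.6373, 0.2027, -0.0128]
orientation: [179.8, -0.2, -95.0]
force: [-0.8, 0.2, -0.5]
opening: 0.066
gripper_force: 0.0
```

>>> apply_moves:
  deltas:
    - {"fingers":60,"delta_pos":[0,0,0],"angular":[0,0,0]}
    - {"fingers":56,"delta_pos":[0,0,0],"angular":[0,0,0]}
    - {"fingers":52,"delta_pos":[0,0,0],"angular":[0,0,0]}
    - {"fingers":50,"delta_pos":[0,0,0],"angular":[0,0,0]}
    - {"fingers":48,"delta_pos":[0,0,0],"angular":[0,0,0]}
    - {"fingers":48,"delta_pos":[0,0,0],"angular":[0,0,0]}

```text
clock: 27.05
tool_pos: [0.6393, 0.2039, -0.0088]
orientation: [-179.9, 0.0, -95.0]
force: [-1.8, 0.6, 6.0]
opening: 0.0492
gripper_force: 30.0
```

```bash
python3 g.py; python3 -c "
from h import *
a=snap('side','s6');t=snap('top','t6')
c=cv2.resize(a[185:245,200:285],None,fx=5,fy=5,interpolation=2);d=cv2.resize(a[140:200,220:305],None,fx=5,fy=5,interpolation=2)
cv2.imwrite('pics/z6.png',np.vstack([c,d])[:600])"
```

```text
t 27.1 tcp [ 0.6393  0.2039 -0.0088] [-1.7994e+02  4.0000e-02 -9.4990e+01] F [-1.8  0.6  6. ] M [ 0.18  1.02 -0.03] open 0.0492 grip 30.0
cmd [0.6385, 0.2035, -0.01, -95.0]
```

View pics/z6.png

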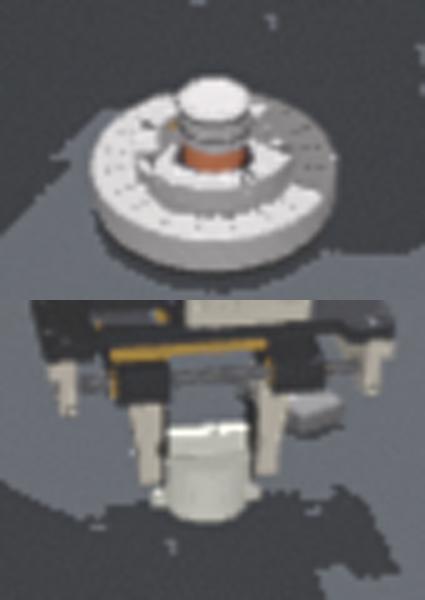

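Both cells are stacked squarely, and the cup is gripped and centred along its bar. I'll release, rise, turn 90° and grip the bar.

>>> apply_moves:
  deltas:
    - {"fingers":56,"delta_pos":[0,0,0],"angular":[0,0,0]}
    - {"fingers":66,"delta_pos":[0,0,0],"angular":[0,0,0]}
    - {"fingers":66,"delta_pos":[0,0,-40],"angular":[0,0,0]}
    - {"fingers":60,"delta_pos":[0,0,-50],"angular":[0,0,8]}
    - {"fingers":40,"delta_pos":[0,0,-50],"angular":[0,0,16]}
    - {"fingers":40,"delta_pos":[0,0,-50],"angular":[0,0,24]}
    - {"fingers":40,"delta_pos":[0,0,-50],"angular":[0,0,32]}
    - {"fingers":40,"delta_pos":[0,0,-50],"angular":[0,0,40]}
    - {"fingers":40,"delta_pos":[0,0,-50],"angular":[0,0,48]}
    - {"fingers":40,"delta_pos":[0,0,-50],"angular":[0,0,54]}

```text
clock: 28.15
tool_pos: [0.6389, 0.2036, 0.0398]
orientation: [180.0, -0.0, -149.3]
force: [-0.0, 0.4, 0.4]
opening: 0.0403
gripper_force: 0.0
```

>>> apply_moves:
  deltas:
    - {"fingers":40,"delta_pos":[0,0,0],"angular":[0,0,8]}
    - {"fingers":40,"delta_pos":[0,0,0],"angular":[0,0,16]}
    - {"fingers":40,"delta_pos":[0,0,0],"angular":[0,0,24]}
    - {"fingers":40,"delta_pos":[0,0,0],"angular":[0,0,32]}
    - {"fingers":40,"delta_pos":[0,0,0],"angular":[0,0,36]}
    - {"fingers":40,"delta_pos":[0,0,15],"angular":[0,0,36]}
    - {"fingers":40,"delta_pos":[0,0,28],"angular":[0,0,36]}
    - {"fingers":40,"delta_pos":[0,0,28],"angular":[0,0,36]}
    - {"fingers":40,"delta_pos":[0,0,28],"angular":[0,0,36]}

```text
clock: 29.05
tool_pos: [0.6385, 0.2032, 0.011]
orientation: [-179.9, -0.1, 175.1]
force: [0.8, -0.2, -0.1]
opening: 0.0402
gripper_force: 0.0
```

```bash
python3 g.py
```

```text
t 29.1 tcp [0.6385 0.2032 0.011 ] [-1.7993e+02 -8.0000e-02  1.7505e+02] F [ 0.8 -0.2 -0.1] M [ 0.02 -0.01 -0.03] open 0.0402 grip 0.0
cmd [0.6385, 0.2035, -0.01, -95.0]
```

>>> apply_moves:
  deltas:
    - {"fingers":32,"delta_pos":[-0.5,0,1.5],"angular":[0,0,0]}
    - {"fingers":24,"delta_pos":[-0.5,0,2],"angular":[0,0,0]}
    - {"fingers":18,"delta_pos":[-0.5,0,2],"angular":[0,0,0]}
    - {"fingers":14,"delta_pos":[-0.5,0,2],"angular":[0,0,0]}
    - {"fingers":11,"delta_pos":[-0.5,0,2],"angular":[0,0,0]}
    - {"fingers":8,"delta_pos":[-0.5,0,2],"angular":[0,0,0]}
    - {"fingers":8,"delta_pos":[-0.5,0,2],"angular":[0,0,0]}

```text
clock: 29.75
tool_pos: [0.6395, 0.2035, 0.0103]
orientation: [180.0, 0.0, 175.0]
force: [-1.1, -1.2, 1.5]
opening: 0.0118
gripper_force: 30.0
```

```bash
python3 g.py
```

```text
t 29.8 tcp [0.6395 0.2035 0.0103] [1.80e+02 1.00e-02 1.75e+02] F [-1.1 -1.2  1.5] M [-0.21  0.06 -0.02] open 0.0118 grip 30.0
cmd [0.6385, 0.2035, -0.01, -95.0]
```

>>> apply_moves:
  deltas:
    - {"fingers":8,"delta_pos":[0,0,-40],"angular":[0,0,0]}
    - {"fingers":8,"delta_pos":[0,0,-80],"angular":[0,0,0]}
    - {"fingers":8,"delta_pos":[14,-33,-95],"angular":[0,0,-4]}
    - {"fingers":8,"delta_pos":[30,-71,-95],"angular":[0,0,-8]}
    - {"fingers":8,"delta_pos":[46,-109,-95],"angular":[0,0,-12]}
    - {"fingers":8,"delta_pos":[62,-147,-95],"angular":[0,0,-16]}
    - {"fingers":8,"delta_pos":[76,-180,-95],"angular":[0,0,-19.5]}
    - {"fingers":8,"delta_pos":[82,-194,-95],"angular":[0,0,-19.5]}
    - {"fingers":8,"delta_pos":[83.5,-198.5,-95],"angular":[0,0,-19.5]}
    - {"fingers":8,"delta_pos":[83.5,-198.5,-95],"angular":[0,0,-19.5]}

```text
clock: 30.75
tool_pos: [0.5393, 0.0131, 0.1053]
orientation: [180.0, 0.0, -165.6]
force: [0.1, 0.5, -0.2]
opening: 0.011
gripper_force: 30.0
```

>>> apply_moves:
  deltas:
    - {"fingers":8,"delta_pos":[0,0,15],"angular":[0,0,0]}
    - {"fingers":8,"delta_pos":[0,0,20],"angular":[0,0,0]}
    - {"fingers":8,"delta_pos":[0,0,20],"angular":[0,0,0]}
    - {"fingers":8,"delta_pos":[0,0,20],"angular":[0,0,0]}

```text
clock: 31.15
tool_pos: [0.5394, 0.0136, 0.0851]
orientation: [-180.0, -0.0, -165.5]
force: [0.4, -0.8, -0.9]
opening: 0.0116
gripper_force: 30.0
```

```bash
python3 g.py; python3 -c "
from h import *
a=snap('side','s7')
cv2.imwrite('pics/z7.png',cv2.resize(a[165:245,195:290],None,fx=7,fy=7,interpolation=2))
T=np.radians(14.5)
for z in(.0745,.037):
  print([((proj('side',(.5388+s*.0335*np.cos(T),.013+s*.0335*np.sin(T),z))-[195,165])*7).round() for s in(1,-1)])"
```

```text
t 31.1 tcp [0.5394 0.0136 0.0851] [-1.7999e+02 -2.0000e-02 -1.6546e+02] F [ 0.4 -0.8 -0.9] M [-0.01  0.06 -0.03] open 0.0116 grip 30.0
cmd [0.6385, 0.2035, -0.01, -95.0]
[array([415., 214.]), array([239., 268.])]
[array([413., 301.]), array([241., 357.])]
```

View pics/z7.png

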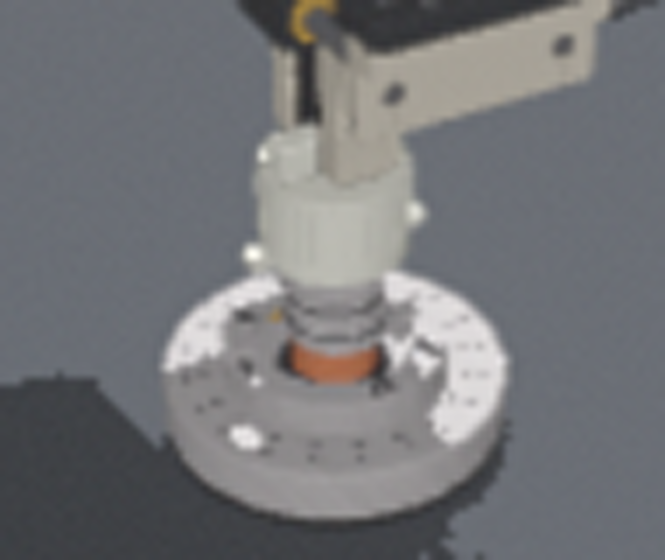

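The cap's lugs, at crop (415,212) and (252,255), line up with the gaps, and both cells are stacked below. Lowering now.

>>> apply_moves:
  deltas:
    - {"fingers":8,"delta_pos":[0.4,-0.3,8],"angular":[0,0,0]}
    - {"fingers":8,"delta_pos":[0.4,-0.3,16],"angular":[0,0,0]}
    - {"fingers":8,"delta_pos":[0.4,-0.3,24],"angular":[0,0,0]}
    - {"fingers":8,"delta_pos":[0.4,-0.3,32],"angular":[0,0,0]}
    - {"fingers":8,"delta_pos":[0.4,-0.3,34],"angular":[0,0,0]}
    - {"fingers":8,"delta_pos":[0.4,-0.3,34],"angular":[0,0,0]}

```text
clock: 31.8
tool_pos: [0.5383, 0.0126, 0.0505]
orientation: [-180.0, -0.1, -165.5]
force: [0.1, 0.3, -0.1]
opening: 0.0118
gripper_force: 30.0
```

```bash
python3 g.py
```

```text
t 31.8 tcp [0.5383 0.0126 0.0505] [-1.7999e+02 -7.0000e-02 -1.6550e+02] F [ 0.1  0.3 -0.1] M [-0.02  0.04 -0.01] open 0.0118 grip 30.0
cmd [0.6385, 0.2035, -0.01, -95.0]
```

>>> apply_moves:
  deltas:
    - {"fingers":8,"delta_pos":[-0.3,0.1,3],"angular":[0,0,0]}
    - {"fingers":8,"delta_pos":[-0.3,0.1,6],"angular":[0,0,0]}
    - {"fingers":8,"delta_pos":[-0.3,0.1,9],"angular":[0,0,0]}
    - {"fingers":8,"delta_pos":[-0.3,0.1,9],"angular":[0,0,0]}

```text
clock: 32.2
tool_pos: [0.5386, 0.0128, 0.0417]
orientation: [180.0, -0.0, -165.5]
force: [-0.1, 0.2, -0.7]
opening: 0.0117
gripper_force: 30.0
```

```bash
python3 g.py
```

```text
t 32.2 tcp [0.5386 0.0128 0.0417] [ 1.8000e+02 -3.0000e-02 -1.6551e+02] F [-0.1  0.2 -0.7] M [0.05 0.04 0.  ] open 0.0117 grip 30.0
cmd [0.6385, 0.2035, -0.01, -95.0]
```

>>> apply_moves:
  deltas:
    - {"fingers":8,"delta_pos":[0,0,2],"angular":[0,0,0]}
    - {"fingers":8,"delta_pos":[0,0,4],"angular":[0,0,0]}
    - {"fingers":8,"delta_pos":[0,0,6],"angular":[0,0,0]}
    - {"fingers":8,"delta_pos":[0,0,6.5],"angular":[0,0,0]}
    - {"fingers":8,"delta_pos":[0,0,6.5],"angular":[0,0,0]}

```text
clock: 32.7
tool_pos: [0.5391, 0.0129, 0.0357]
orientation: [-180.0, 0.0, -165.5]
force: [0.5, 0.3, 2.2]
opening: 0.0117
gripper_force: 30.0
```

```bash
python3 g.py
```

```text
t 32.7 tcp [0.5391 0.0129 0.0357] [-1.800e+02  2.000e-02 -1.655e+02] F [0.5 0.3 2.2] M [-0.    0.21 -0.01] open 0.0117 grip 30.0
cmd [0.6385, 0.2035, -0.01, -95.0]
```

>>> apply_moves:
  deltas:
    - {"fingers":8,"delta_pos":[0,0,1],"angular":[0,0,0]}
    - {"fingers":8,"delta_pos":[0,0,1],"angular":[0,0,0]}
    - {"fingers":8,"delta_pos":[0,0,1],"angular":[0,0,0]}

```text
clock: 33.0
tool_pos: [0.5391, 0.013, 0.0347]
orientation: [-180.0, 0.0, -165.5]
force: [-0.4, -0.1, 4.1]
opening: 0.0115
gripper_force: 30.0
```

```bash
python3 g.py; sleep 0; python3 g.py|head -1
```

```text
t 33.0 tcp [0.5391 0.013  0.0347] [-1.800e+02  2.000e-02 -1.655e+02] F [-0.4 -0.1  4.1] M [-0.    0.16 -0.01] open 0.0115 grip 30.0
cmd [0.6385, 0.2035, -0.01, -95.0]
t 33.0 tcp [0.5391 0.013  0.0347] [-1.800e+02  2.000e-02 -1.655e+02] F [-0.4 -0.1  4.1] M [-0.    0.16 -0.01] open 0.0115 grip 30.0
```

Force is 4 N up, so the lugs are below the lip. Turning clockwise.

>>> apply_moves:
  deltas:
    - {"fingers":8,"delta_pos":[0,0,0],"angular":[0,0,5]}
    - {"fingers":8,"delta_pos":[0,0,0],"angular":[0,0,10]}
    - {"fingers":8,"delta_pos":[0,0,0],"angular":[0,0,15]}
    - {"fingers":8,"delta_pos":[0,0,0],"angular":[0,0,20]}
    - {"fingers":8,"delta_pos":[0,0,0],"angular":[0,0,20]}

```text
clock: 33.5
tool_pos: [0.5392, 0.013, 0.0347]
orientation: [180.0, 0.0, 174.4]
force: [0.4, 0.6, 4.4]
opening: 0.0118
gripper_force: 30.0
```

```bash
python3 g.py
```

```text
t 33.5 tcp [0.5392 0.013  0.0347] [1.7999e+02 3.0000e-02 1.7444e+02] F [0.4 0.6 4.4] M [0.09 0.03 0.04] open 0.0118 grip 30.0
cmd [0.6385, 0.2035, -0.01, -95.0]
```

>>> apply_moves:
  deltas:
    - {"fingers":8,"delta_pos":[0,0,0],"angular":[0,0,5]}
    - {"fingers":8,"delta_pos":[0,0,0],"angular":[0,0,10]}
    - {"fingers":8,"delta_pos":[0,0,0],"angular":[0,0,15]}
    - {"fingers":8,"delta_pos":[0,0,0],"angular":[0,0,20]}
    - {"fingers":8,"delta_pos":[0,0,0],"angular":[0,0,25]}
    - {"fingers":8,"delta_pos":[0,0,0],"angular":[0,0,25.5]}
    - {"fingers":8,"delta_pos":[0,0,0],"angular":[0,0,25.5]}

```text
clock: 34.2
tool_pos: [0.5391, 0.0129, 0.0347]
orientation: [180.0, 0.0, 149.2]
force: [0.3, 0.5, 3.6]
opening: 0.0117
gripper_force: 30.0
```

```bash
python3 g.py; python3 -c "
from h import *
a=snap('side','s8');t=snap('top','t8')
A=cv2.resize(a[165:245,195:290],None,fx=7,fy=7,interpolation=2);
T=np.radians(-30.5)
print([((proj('side',(.5388+s*.0335*np.cos(T),.013+s*.0335*np.sin(T),.037))-[195,165])*7).round() for s in(1,-1)])
cv2.imwrite('pics/z8.png',A)"
```

```text
t 34.2 tcp [0.5391 0.0129 0.0347] [1.7999e+02 2.0000e-02 1.4921e+02] F [0.3 0.5 3.6] M [-0.19 -0.09  0.01] open 0.0117 grip 30.0
cmd [0.6385, 0.2035, -0.01, -95.0]
[array([422., 346.]), array([237., 312.])]
```

View pics/z8.png

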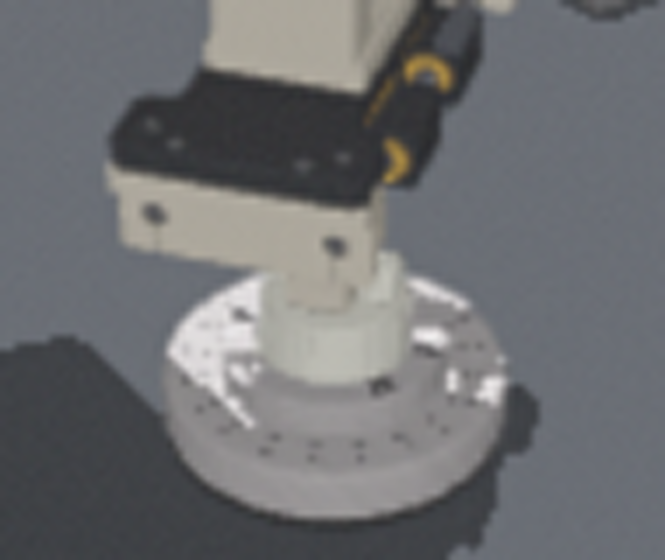

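The cap is seated in the collar with its bar pointing at the half rib near (432,350), held at 45°. Handing in.

```bash
python3 -c "
from plant import ctrl
print(ctrl.close_job())"
```

```text
the job is handed in; nothing more can be done
None
```

I handed the job in at about 34 s, with both cells stacked on the post and the cap pressed in, turned about 45° clockwise to the half rib and still gripped; the hand-in returned no verdict.

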